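# Load the kiln shelf: glazed cups onto their cookies, lid on the jar

## Robot

A 6-joint arm with a two-finger parallel gripper is mounted at the origin on the work surface. World frame = base frame: x ahead of the robot, y to its left, z up, the work surface at z = 0. Lengths are in m, angles in rad, forces in N, time in s.
With the tool pointing down it reaches from about 0.275 to 0.725 m from the base axis. Payload 15.9 kg.
Tool frame: the origin (TCP) lies at the very end of the fingers, on their centre line; the grasp point (between the pads) lies env.hold_point_z behind it (env.hold_point_z is the distance from the TCP to the grasp point, in m); z points along the fingers, y is the direction in which the jaws open and shut (so a half turn about z gives the same grasp; the last joint's range is limited). The gripper opens to 85 mm and grips with 20 to 120 N. Pads are 22 mm wide; open, the fingers measure 114 mm over their backs; the gripper's body (76 mm by 85 mm) begins 54 mm behind the grasp point. The pads swing forward as they close: fully open they stand 13 mm farther back than shut.
Start: joints at [-1.148, 0.213, -0.034, 1.323, 0, 1.571], TCP at [0.205, -0.456, 0.231] pointing down, gripper open.
Joint ranges: [-2.98, 2.98], [-0.74, 1.72], [-1.14, 1.35], [-2.1, 2.04], [-1.57, 1.44], [-3.14, 3.14]. Speed limits (rad/s): [1.89, 1.89, 2.39, 2.57, 3.14, 3.14].

## Interface

Orientations are given as a rotation vector (axis times angle).
In Python, from cell import readout, imaging, order, env gives the robot as it stands.
- The arm moves only by the tool apply_moves, never from a script. Its argument "plan" is a list of rows, each an object with "gripper": the opening, from -1 (shut) to 1 (fully open); "linear": the shift along the tool's x, y, z in m, a list of three; "turn": the turn about the tool's z in degrees. A call has 1 to 8 rows; each row is the pose to reach, as a shift and turn from the pose commanded when the call began, along the tool's axes at that moment; what a row does not reach only later rows make up. A row lasts 1/12 s, in which the tool goes at most 41.7 mm and 7.16 degrees, less where a joint would pass 70% of its speed; a pose out of reach is approached as far as the arm can. A call with a gripper value outside its range is refused whole. The fingers move at their own pace and stop on an object; "grip_force" is the grip in N (left out, the last holds). Time passes only in rows, so rows that repeat a pose let the fingers close. It gives the time, the measured TCP pose, the force and the opening at its end, in the units of the state.
- readout.get_obs(): the state, without advancing time (a new reading comes with each control period).
- imaging.grab_frame(name): name is "side" or "top"; returns the picture (420x560x3 uint8, blue, green, red); there is no depth.
- imaging.calibration(name): a dict with "camera_matrix" (3x3 intrinsics, pixels), "dist" ([k1, k2, p1, p2, k3] as OpenCV has them; the pictures are not rectified), "extrinsics" (4x4, takes a point from camera to world coordinates). Camera axes: x right, y down, z forward; pixel columns grow to the right and rows downward; lengths in m; the calibration is good to about 2 mm. A picture is of the moment at which its call begins. calibration takes no time and is no camera call.
- order.finish_job(): hands the job in, once; it reports no verdict.
The state is a dict: "time_s": time; "qpos": joint angles; "qd": joint speeds; "effort": joint torques, N m; "eef_pos": TCP position; "ee_rot": TCP orientation; "force": force on the tool from outside, world axes, zero at the start; "ft_torque": the same for the moment, N m; "opening": finger opening in m.
Only numpy, scipy, OpenCV 4.12 (cv2) and the standard library are available. Lean on these libraries where they do the work, as an engineer would, in place of code of your own. Each camera call takes 0.05 s, during which the arm holds its last target.

## Task

Load the kiln shelf for the glaze firing: set each of the three glazed cups upright on the clay cookie of its own size (large, medium, small), with its foot wholly on the cookie so that running glaze is caught, and close the blue one with its blue lid. Set everything down gently without dropping it, and leave the two unglazed cups where they stand on the ware board.

Things in the scene. Friction and masses are not known exactly. Their poses are not given: they have to be found in the camera images.
- pot_large_center (a point): large clay cup, green glaze on the upper half and inside, lower half bare buff clay: 66 mm high, outside diameter 60 mm at the foot and 66 mm at the rim, wall 5 mm, open at the top. Starts upright on the ware board. Point on its axis, half-way up (33 mm above the foot); z is its axis, up.
- pot_medium_center (a point): medium clay cup, blue glaze on the upper half and inside, lower half bare buff clay: 58 mm high, outside diameter 46 mm at the foot and 53 mm at the rim, wall 5 mm, open at the top (the blue jar that the lid fits; mouth 43 mm wide). Starts upright on the ware board. Point on its axis, half-way up (29 mm above the foot); z is its axis, up.
- pot_small_center (a point): small clay cup, yellow-ochre glaze on the upper half and inside, lower half bare buff clay: 44 mm high, outside diameter 34 mm at the foot and 41 mm at the rim, wall 5 mm, open at the top. Starts upright on the ware board. Point on its axis, half-way up (22 mm above the foot); z is its axis, up.
- lid_center (a point): blue lid of the blue jar, 35 mm high: bare flange below (6 mm deep, 33 mm across, 29 mm at its lower edge) that drops into the jar's mouth, disc 55 mm across and 6 mm thick, round knob on top 18 mm across, 23 mm tall. Lies knob up on the ware board, on its flange. Point on its axis, 18 mm above the flange's underside (6 mm above the disc's top); z up. Seated, it is 41 mm above the jar's point.
- cookie_large: large kiln cookie: flat red-brown clay disc, 84 mm across, 8 mm thick, lying on the kiln shelf and firmly bedded there; it belongs to the large glazed cup. Origin at the centre of its underside, its top 8 mm above; z up.
- cookie_medium: medium kiln cookie: flat red-brown clay disc, 70 mm across, 8 mm thick, lying on the kiln shelf and firmly bedded there; it belongs to the medium glazed cup. Origin at the centre of its underside, its top 8 mm above; z up.
- cookie_small: small kiln cookie: flat red-brown clay disc, 58 mm across, 8 mm thick, lying on the kiln shelf and firmly bedded there; it belongs to the small glazed cup. Origin at the centre of its underside, its top 8 mm above; z up.
- bare_medium_center (a point): unglazed clay cup, plain buff all over inside and out, 58 mm high, 46 mm across at the foot and 53 mm at the rim, standing on the ware board among the others; it is not for this firing. The point is on its axis, half-way up.
- bare_small_center (a point): unglazed clay cup, plain buff all over inside and out, 44 mm high, 34 mm across at the foot and 41 mm at the rim, standing on the ware board among the others; it is not for this firing. The point is on its axis, half-way up.
- shelf: pale kiln shelf, fixed slab 280 (x) by 340 (y) by 14 mm thick lying on the table left or right of the robot; origin at the centre of its underside. Three kiln posts 30 mm square stand on it, tops 114 mm above the table, at x, y = (118, 148), (118, -148), (-118, 0) mm in its frame. On the table's other side lies the plywood ware board, 270 by 345 by 12 mm thick.
Things that resemble listed ones, but are neither listed nor needed, are in the scene too. What is shaped like the part that bears pot_medium_center but red is not meant.

How it is judged:
By the outcome, as a careful person would: the job done as asked, in the order asked, and still so for the second after the job is handed in, with the robot touching nothing.
It also fails if it takes over 104 s, if anything falls off the work surface, if the arm or the gripper's body presses on something with over 40 N, if the wrist force passes 120 N, or if a joint passes its speed limit or range.

## Working session

There is one attempt and no reset: what is moved stays moved. The work goes in short steps, Python scripts to look and compute and a tool call to move; the robot and the scene stay as the last step left them, time stands still between calls to the robot, and variables do not carry over. Pictures are saved under pics/ and viewed, and the job is handed in when it is done.

Besides the shell and the picture viewer there is one more tool, called in YAML: its name, and indented under it one key for each argument. apply_moves: Moves the arm, as the interface text tells. Its arguments: {"type":"object","properties":{"plan":{"type":"array"},"grip_force":{"type":"number"}},"required":["plan"]}

```bash
ls; mkdir -p pics
python3 - <<'E'
from cell import readout, imaging, order, env
import cv2,numpy as np
print(readout.get_obs()); print([ (a,getattr(env,a)) for a in dir(env) if not a.startswith('_')])
for n in("side","top"):
    im=imaging.grab_frame(n); cv2.imwrite(f"pics/{n}0.png",im)
    c=imaging.calibration(n); print(n,c)
E
```

```text
pics
{'time_s': 0.0, 'qpos': array([-1.14798875e+00,  2.13335793e-01, -3.50523571e-02,  1.32350191e+00,
       -1.48424485e-05,  1.57080067e+00]), 'qd': array([-0.00051099,  0.0002413 , -0.00096293,  0.00084755,  0.00013903,
        0.00168382]), 'effort': array([-3.51603539e-04, -6.86160922e+01,  4.87123454e+01,  1.74174533e-02,
       -3.07277207e-05,  4.16235835e-06]), 'eef_pos': array([ 0.20501789, -0.45566317,  0.23082901]), 'ee_rot': array([-3.07061125e+00, -6.58978281e-01,  3.83169312e-04]), 'force': array([ 0.01200199, -0.67998725,  1.33015898]), 'ft_torque': array([-0.00805955, -0.00319109, -0.00332403]), 'opening': 0.08546691977108527}
[('MotionError', <class 'cell.MotionError'>), ('hold_point_z', 0.0187)]
side {'camera_matrix': array([[488.37693948,   0.        , 269.32225493],
       [  0.        , 488.37693948, 209.85701469],
       [  0.        ,   0.        ,   1.        ]]), 'dist': array([0.00691442, 0.        , 0.        , 0.        , 0.        ]), 'extrinsics': array([[-0.94087638, -0.17611263,  0.28937171,  0.25910301],
       [-0.33864789,  0.4680186 , -0.81625744,  0.84078929],
       [ 0.00832191, -0.86599246, -0.49998781,  0.57284252],
       [ 0.        ,  0.        ,  0.        ,  1.        ]])}
top {'camera_matrix': array([[423.79615318,   0.        , 277.19312292],
       [  0.        , 423.79615318, 211.09720042],
       [  0.        ,   0.        ,   1.        ]]), 'dist': array([-0.02920849,  0.        ,  0.        ,  0.        ,  0.        ]), 'extrinsics': array([[ 6.45907966e-03, -9.97061654e-01,  7.63304542e-02,
         5.14146821e-01],
       [-9.99798412e-01, -7.89024307e-03, -1.84628957e-02,
        -5.01313534e-05],
       [ 1.90109112e-02, -7.61958136e-02, -9.96911623e-01,
         1.03880706e+00],
       [ 0.00000000e+00,  0.00000000e+00,  0.00000000e+00,
         1.00000000e+00]])}
```

View pics/top0.png

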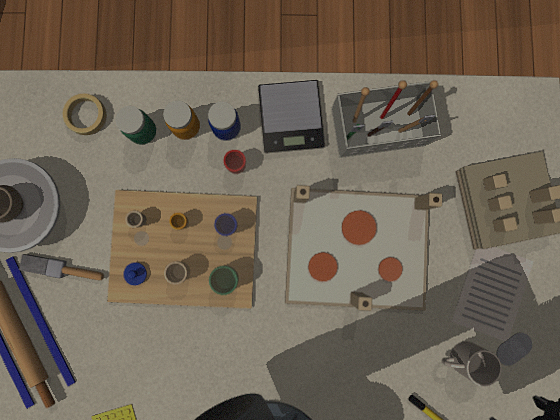

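View pics/side0.png

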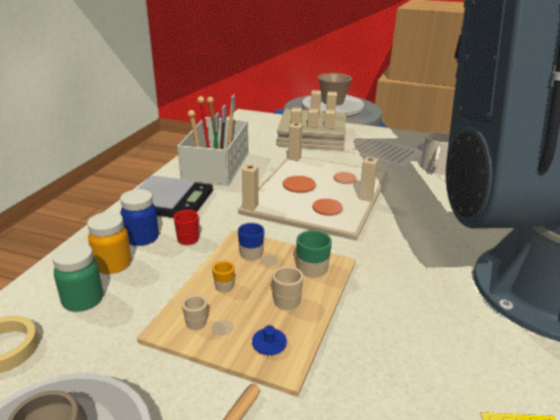

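The top view shows the ware board on +y with bare small (136,219), yellow (178,221), blue (226,224), lid (135,273), bare medium (176,272) and green (224,279). The shelf on −y has the large (359,227), medium (323,266) and small (390,269) cookies. A red cup decoy stands at (234,160).

```bash
cat > h.py <<'E'
import numpy as np, cv2
from cell import readout, imaging
C={n:imaging.calibration(n) for n in("side","top")}
def proj(n,P):
    c=C[n];T=np.linalg.inv(c["extrinsics"])
    p,_=cv2.projectPoints(np.atleast_2d(np.array(P,float)),cv2.Rodrigues(T[:3,:3])[0],T[:3,3],c["camera_matrix"],np.array(c["dist"]))
    return p.reshape(-1,2)
def back(n,uv,z):
    c=C[n];E=c["extrinsics"]
    q=cv2.undistortPoints(np.array(uv,float).reshape(-1,1,2),c["camera_matrix"],np.array(c["dist"])).reshape(-1,2)
    d=np.c_[q,np.ones(len(q))]@E[:3,:3].T;o=E[:3,3]
    return o+d*((z-o[2])/d[:,2])[:,None]
def circ(c,r,z,k=72):
    a=np.linspace(0,2*np.pi,k,endpoint=False);return np.c_[c[0]+r*np.cos(a),c[1]+r*np.sin(a),np.full(k,z)]
def crop(im,u0,v0,u1,v1,s):
    return cv2.resize(im[v0:v1,u0:u1],None,fx=s,fy=s,interpolation=cv2.INTER_CUBIC)
E
python3 - <<'E'
from h import *
rough={"bs":((136,219),.056),"py":((178,221),.056),"pb":((226,224),.07),"lid":((135,273),.03),"bm":((176,272),.07),"pg":((224,279),.078),"cl":((359,227),.022),"cm":((323,266),.022),"cs":((390,269),.022)}
for k,(uv,z) in rough.items(): print(k,back("top",[uv],z).round(4))
# cookie segmentation
for n in("top","side"):
    im=cv2.imread(f"pics/{n}0.png");hsv=cv2.cvtColor(im,cv2.COLOR_BGR2HSV)
    m=(((hsv[...,0]<14)|(hsv[...,0]>172))&(hsv[...,1]>110)&(hsv[...,2]>60)).astype(np.uint8)
    cs,_=cv2.findContours(m,cv2.RETR_EXTERNAL,cv2.CHAIN_APPROX_NONE)
    for c in cs:
        if cv2.contourArea(c)<120 : continue
        u=c.reshape(-1,2).astype(float); P=back(n,u,.022)
        if not(0.2<P[:,0].mean()<.7 and -.45<P[:,1].mean()<0):continue
        (cx,cy),r=cv2.minEnclosingCircle(P[:,:2].astype(np.float32))
        A=np.c_[2*P[:,:2],np.ones(len(P))];s=np.linalg.lstsq(A,(P[:,:2]**2).sum(1),rcond=None)[0]
        print(n,s[:2].round(4),"r",np.sqrt(s[2]+s[0]**2+s[1]**2).round(4),len(u))
im=cv2.imread("pics/top0.png");cv2.imwrite("pics/c1.png",crop(im,105,185,262,312,5))
im=cv2.imread("pics/side0.png");cv2.imwrite("pics/c2.png",crop(im,150,210,350,360,4))
E
```

```text
bs [[0.5685 0.3087 0.056 ]]
py [[0.5646 0.2113 0.056 ]]
pb [[0.5579 0.0987 0.07  ]]
lid [[0.4425 0.3153 0.03  ]]
bm [[0.4483 0.2102 0.07  ]]
pg [[0.434  0.1006 0.078 ]]
cl [[ 0.5551 -0.2164  0.022 ]]
cm [[ 0.4613 -0.1292  0.022 ]]
cs [[ 0.4548 -0.2906  0.022 ]]
top [ 0.4552 -0.2905] r 0.0273 65
top [ 0.4604 -0.1278] r 0.0331 79
top [ 0.5548 -0.2153] r 0.0402 94
side [ 0.4601 -0.1206] r 0.0344 65
side [ 0.5539 -0.2086] r 0.0415 72
side [ 0.4547 -0.2843] r 0.0252 44
```

View pics/c1.png

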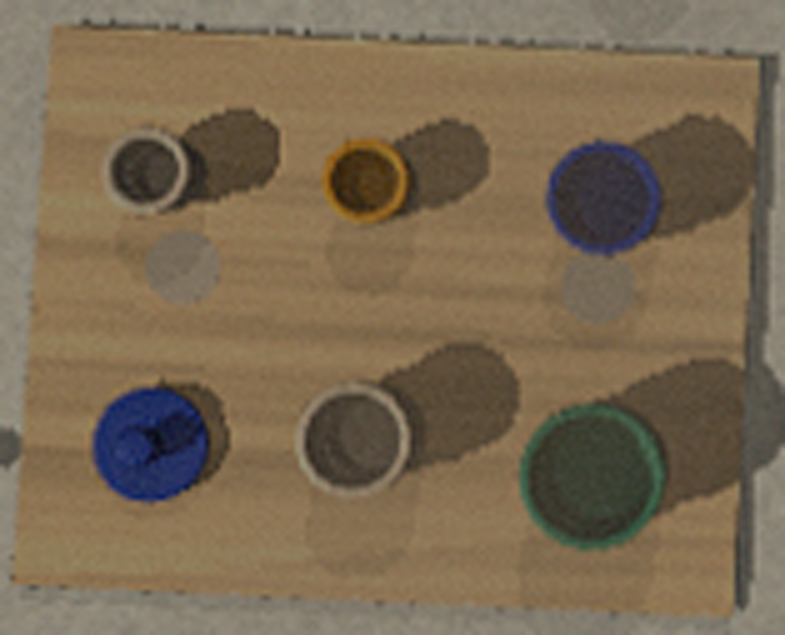

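View pics/c2.png

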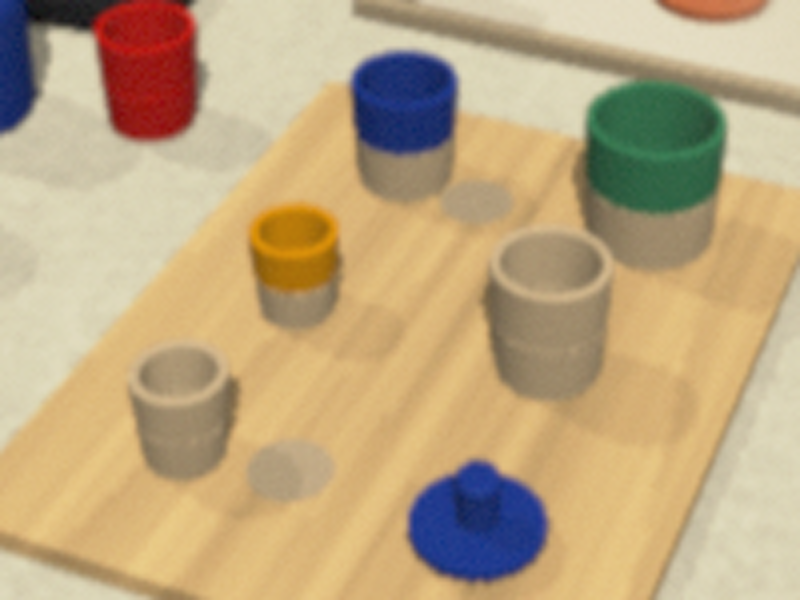

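```bash
cat > meas.py <<'E'
from h import *
from scipy.optimize import least_squares
def cfit(P,w=None):
    f=lambda s:np.hypot(P[:,0]-s[0],P[:,1]-s[1])-s[2]
    s=least_squares(f,[*P[:,:2].mean(0),.03],loss="soft_l1",f_scale=.001);return s.x,np.std(f(s.x))
def colmask(im,name):
    hsv=cv2.cvtColor(im,cv2.COLOR_BGR2HSV).astype(int);h,s,v=[hsv[...,i] for i in range(3)]
    m={"blue":(h>105)&(h<130)&(s>70),"green":(h>60)&(h<100)&(s>60),"yellow":(h>10)&(h<25)&(s>190)}[name]
    return m.astype(np.uint8)
E
python3 - <<'E'
from meas import *
im=cv2.imread("pics/top0.png")
for nm,col,uv,z,rr in(("pg","green",(224,279),.078,.033),("pb","blue",(226,224),.07,.0265),("py","yellow",(178,221),.056,.0205),("lid","blue",(135,273),.024,.0275)):
    m=np.zeros(im.shape[:2],np.uint8);u,v=uv;m[v-22:v+22,u-22:u+22]=colmask(im,col)[v-22:v+22,u-22:u+22]
    cs,_=cv2.findContours(m,cv2.RETR_EXTERNAL,cv2.CHAIN_APPROX_NONE);c=max(cs,key=cv2.contourArea)
    c=cv2.convexHull(c).reshape(-1,2)
    s,e=cfit(back("top",c,z));print(nm,s.round(4),"want r",rr,"sd",e.round(4))
for uv in((302,191),(435,198),(364,301)): print("post",back("top",[uv],.114).round(4))
from scipy.spatial.transform import Rotation as R
o=readout.get_obs();print(R.from_rotvec(o["ee_rot"]).as_matrix().round(3))
E
```

```text
pg [0.4322 0.1014 0.03  ] want r 0.033 sd 0.0005
pb [0.5576 0.1005 0.0248] want r 0.0265 sd 0.0003
py [0.5657 0.2137 0.0175] want r 0.0205 sd 0.0006
lid [0.4408 0.3178 0.0265] want r 0.0275 sd 0.0003
post [[ 0.6297 -0.0715  0.114 ]]
post [[ 0.6169 -0.3672  0.114 ]]
post [[ 0.391  -0.2066  0.114 ]]
[[ 0.912  0.41  -0.   ]
 [ 0.41  -0.912  0.001]
 [-0.    -0.001 -1.   ]]
```

```bash
cat > ov.py <<'E'
from h import *
def draw(n,im,items,s,box):
    u0,v0,u1,v1=box;o=crop(im,*box,s)
    for c,r,z in items:
        p=((proj(n,circ(c,r,z))-[u0,v0]+.5)*s).astype(int);cv2.polylines(o,[p],True,(255,255,255),1)
    return o
E
python3 - <<'E'
from ov import *
pg,pb,py,ld=(.4322,.1014),(.5576,.1005),(.5657,.2137),(.4408,.3178)
it=[(pg,.033,.078),(pg,.030,.012),(pb,.0265,.07),(pb,.023,.012),(py,.0205,.056),(py,.017,.012),(ld,.0275,.024),(ld,.009,.047)]
cv2.imwrite("pics/o1.png",draw("top",cv2.imread("pics/top0.png"),it,5,(105,185,262,304)))
cv2.imwrite("pics/o2.png",draw("side",cv2.imread("pics/side0.png"),it,4,(150,210,350,360)))
ck=[((.5548,-.2153),.042,.022),((.4604,-.1278),.035,.022),((.4552,-.2905),.029,.022)]
cv2.imwrite("pics/o3.png",np.vstack([draw("top",cv2.imread("pics/top0.png"),ck,4,(285,185,445,310))[:300*2],draw("side",cv2.imread("pics/side0.png"),ck,4,(240,150,400,240))])[:860])
E
python3 -c "
import cv2;i=cv2.imread('pics/o3.png');print(i.shape);cv2.imwrite('pics/o3.png',cv2.resize(i,None,fx=.69,fy=.69))"
```

```text
(860, 640, 3)
```

View pics/o1.png

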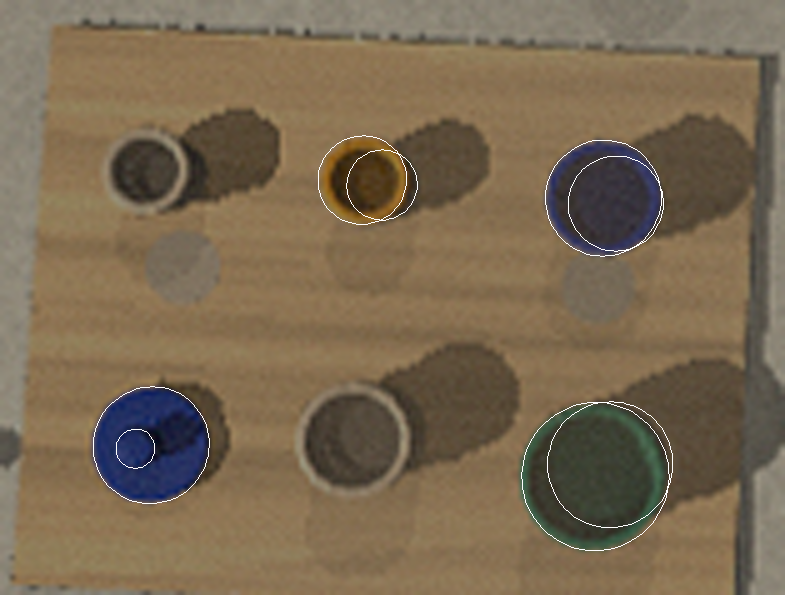

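View pics/o2.png

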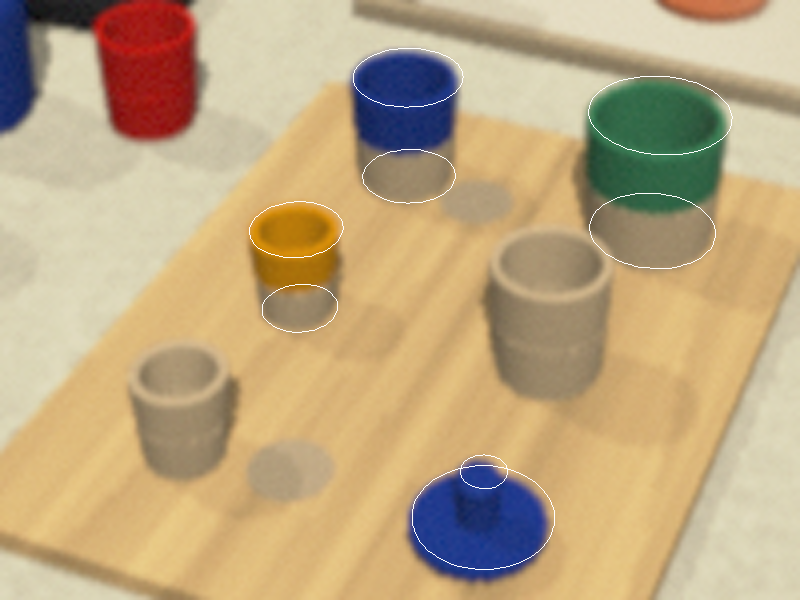

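View pics/o3.png

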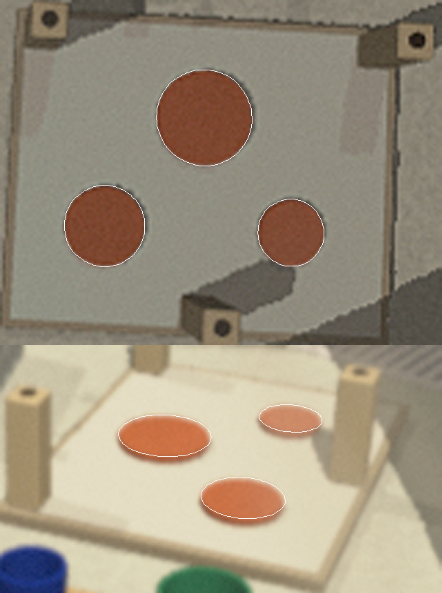

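The overlay agrees with both cameras to about 1 px (~2 mm), with the side view sitting slightly up and to the right. I start with the large cup at about (0.433, 0.103), turning the jaws along world y.

```bash
cat > go.py <<'E'
import sys,numpy as np
from cell import readout
from scipy.spatial.transform import Rotation as R
o=readout.get_obs();M=R.from_rotvec(o["ee_rot"]).as_matrix()
yaw=np.degrees(np.arctan2(M[1,0],M[0,0]))
print("t",round(o["time_s"],2),"p",o["eef_pos"].round(4),"yaw",yaw.round(2),"tilt",M[:,2].round(4),"q",o["qpos"].round(3),"F",o["force"].round(1),"T",o["ft_torque"].round(2),"open",round(o["opening"],4))
a=[float(x) for x in sys.argv[1:]]
if a: print("lin",(M.T@(np.array(a[:3])-o["eef_pos"])).round(4),"turn",(yaw-a[3]).round(2) if len(a)>3 else '')
E
python3 go.py .433 .103 .2 0
```

```text
t 0.1 p [ 0.205  -0.4557  0.2309] yaw 24.22 tilt [-4.e-04  9.e-04 -1.e+00] q [-1.148  0.213 -0.035  1.324 -0.     1.571] F [ 0.5 -0.  -0.1] T [ 0.04  0.04 -0.03] open 0.0854
lin [ 0.4371 -0.4159  0.0313] turn 24.22
```

apply_moves:
  plan:
    - {"gripper": 1, "linear": [0.437, -0.416, 0.03], "turn": 24.2}
    - {"gripper": 1, "linear": [0.437, -0.416, 0.03], "turn": 24.2}
    - {"gripper": 1, "linear": [0.437, -0.416, 0.03], "turn": 24.2}
    - {"gripper": 1, "linear": [0.437, -0.416, 0.03], "turn": 24.2}
    - {"gripper": 1, "linear": [0.437, -0.416, 0.03], "turn": 24.2}
    - {"gripper": 1, "linear": [0.437, -0.416, 0.03], "turn": 24.2}

```text
time_s: 0.6
eef_pos: [0.2966, -0.2305, 0.2191]
ee_rot: [-3.141, 0.002, 0.0]
force: [1.5, 0.1, -0.0]
opening: 0.0851
```

```bash
python3 go.py .433 .103 .2 0
```

```text
t 0.6 p [ 0.2966 -0.2305  0.2191] yaw -0.06 tilt [-0.e+00  1.e-04 -1.e+00] q [-0.661 -0.039 -0.344  1.266  0.     2.482] F [ 1.5  0.1 -0. ] T [-0.02 -0.1  -0.01] open 0.0851
lin [ 0.1361 -0.3336  0.0191] turn -0.06
```

apply_moves:
  plan:
    - {"gripper": 1, "linear": [0.136, -0.334, 0.019], "turn": -90}
    - {"gripper": 1, "linear": [0.136, -0.334, 0.019], "turn": -90}
    - {"gripper": 1, "linear": [0.136, -0.334, 0.019], "turn": -90}
    - {"gripper": 1, "linear": [0.136, -0.334, 0.019], "turn": -90}
    - {"gripper": 1, "linear": [0.136, -0.334, 0.019], "turn": -90}
    - {"gripper": 1, "linear": [0.136, -0.334, 0.019], "turn": -90}
    - {"gripper": 1, "linear": [0.136, -0.334, 0.019], "turn": -90}
    - {"gripper": 1, "linear": [0.136, -0.334, 0.019], "turn": -90}

```text
time_s: 1.27
eef_pos: [0.4207, 0.0747, 0.2019]
ee_rot: [2.76, 1.5, 0.0]
force: [1.4, -1.6, 0.6]
opening: 0.0854
```

```bash
python3 go.py .433 .103 .12 90
```

```text
t 1.27 p [0.4207 0.0747 0.2019] yaw 57.03 tilt [ 0. -0. -1.] q [ 0.176  0.072 -0.274  1.224 -0.     2.322] F [ 1.4 -1.6  0.6] T [-0.04 -0.04  0.  ] open 0.0854
lin [ 0.0304 -0.0051  0.0819] turn -32.97
```

apply_moves:
  plan:
    - {"gripper": 1, "linear": [0.028, -0.005, 0.08], "turn": -33}
    - {"gripper": 1, "linear": [0.028, -0.005, 0.08], "turn": -33}
    - {"gripper": 1, "linear": [0.028, -0.005, 0.08], "turn": -33}
    - {"gripper": 1, "linear": [0.028, -0.005, 0.08], "turn": -33}
    - {"gripper": 1, "linear": [0.028, -0.005, 0.08], "turn": -33}
    - {"gripper": 1, "linear": [0.028, -0.005, 0.08], "turn": -33}

```text
time_s: 1.77
eef_pos: [0.4315, 0.0986, 0.1216]
ee_rot: [-2.223, -2.219, 0.001]
force: [-0.7, -0.7, 0.0]
opening: 0.0857
```

```bash
python3 go.py .433 .103 .12 90
python3 - <<'E'
from ov import *
im=imaging.grab_frame("side");cv2.imwrite("pics/s1.png",crop(im,150,100,430,310,2.8))
im=imaging.grab_frame("top");cv2.imwrite("pics/t1.png",crop(im,105,185,262,304,5))
E
```

```text
t 1.77 p [0.4315 0.0986 0.1216] yaw 89.89 tilt [-1.e-03 -3.e-04 -1.e+00] q [ 0.225  0.15  -0.395  1.027 -0.     1.797] F [-0.7 -0.7  0. ] T [-0.05 -0.01  0.01] open 0.0857
lin [0.0044 0.0015 0.0016] turn -0.11
```

View pics/s1.png

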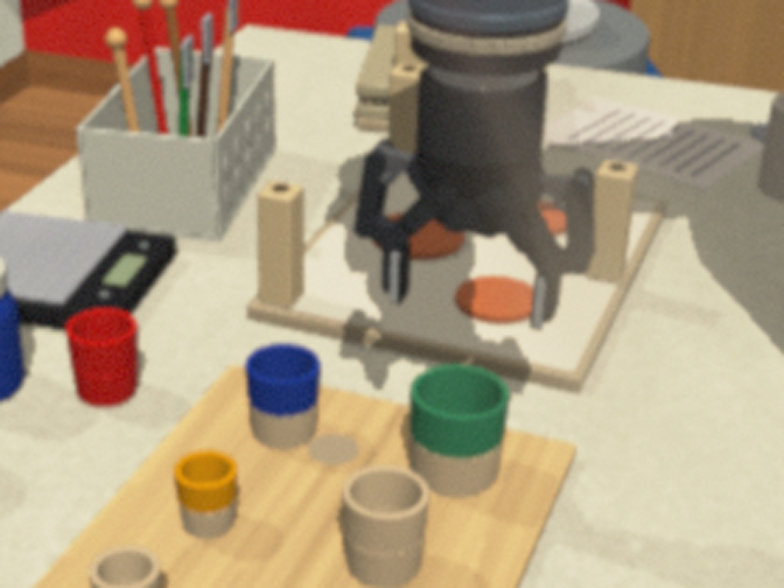

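View pics/t1.png

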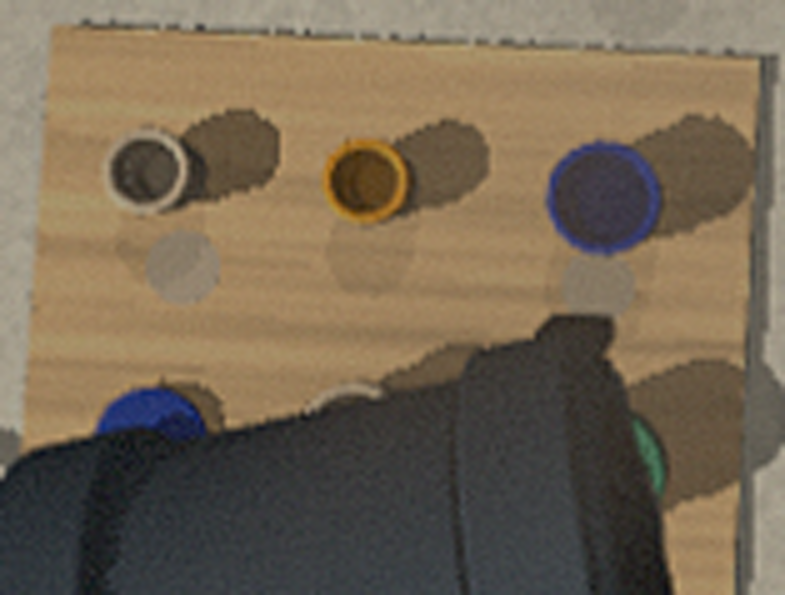

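Run:
```python
from h import *
for z in(.1216,.1346):
  print(proj("side",[[.4315,.0986,z],[.4315+.046,.0986,z],[.4315-.046,.0986,z]]).round(1))
im=cv2.imread("pics/s1.png");cv2.imwrite("pics/s1c.png",crop(im,330,200,620,520,2.4)[:,:790])
```

```text
[[316.6 217.1]
 [292.3 212.6]
 [341.7 221.8]]
[[317.1 210.9]
 [292.5 206.4]
 [342.3 215.5]]
```

View pics/s1c.png

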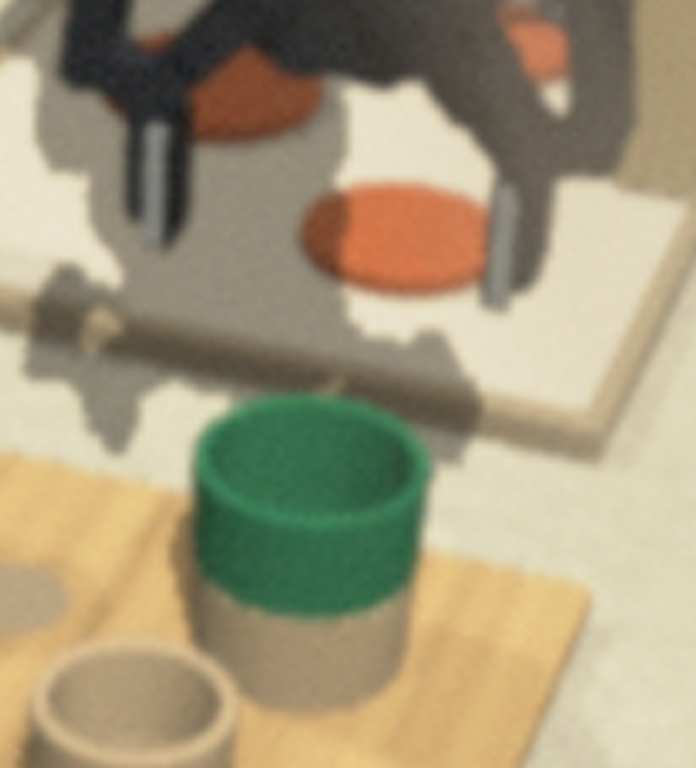

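Fingertips appear at about (292,206) and (343,216), where the calibration puts them if the open fingers stand 13 mm back. Robot and side camera agree. Next I descend and grip.

apply_moves:
  plan:
    - {"gripper": 1, "linear": [0.003, 0.002, 0.02]}
    - {"gripper": 1, "linear": [0.003, 0.002, 0.05]}
    - {"gripper": 1, "linear": [0.003, 0.002, 0.075]}
    - {"gripper": 1, "linear": [0.003, 0.002, 0.09]}
    - {"gripper": 1, "linear": [0.003, 0.002, 0.09]}
    - {"gripper": 1, "linear": [0.003, 0.002, 0.09]}

```text
invalid input at $.plan[0]: expected keys gripper, linear, turn
```

```bash
python3 go.py .434 .103 .03 90
python3 - <<'E'
from ov import *
im=imaging.grab_frame("side");cv2.imwrite("pics/s2.png",crop(im,240,150,400,290,4.2))
E
```

```text
t 1.87 p [0.4317 0.0985 0.1219] yaw 89.48 tilt [-3.e-04 -1.e-04 -1.e+00] q [ 0.224  0.149 -0.395  1.027 -0.     1.804] F [ 0.3 -0.5 -0.2] T [ 0.06 -0.   -0.02] open 0.0851
lin [0.0045 0.0023 0.0919] turn -0.52
```

View pics/s2.png

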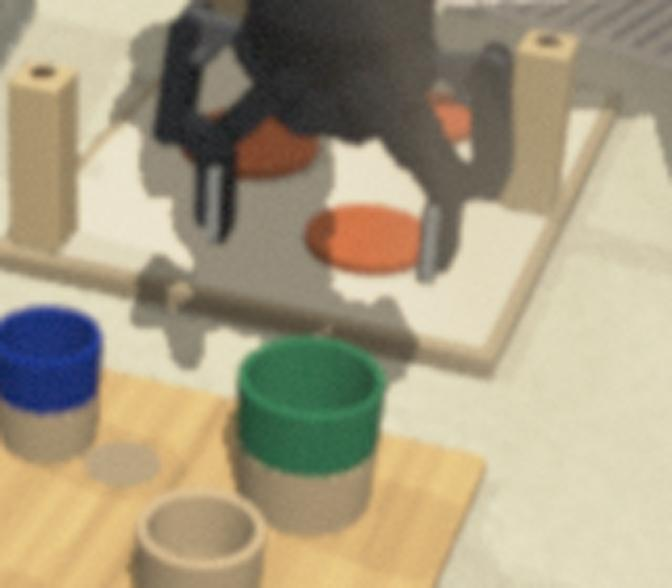

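apply_moves:
  plan:
    - {"gripper": 1, "linear": [0.0045, 0.002, 0.02], "turn": -0.5}
    - {"gripper": 1, "linear": [0.0045, 0.002, 0.05], "turn": -0.5}
    - {"gripper": 1, "linear": [0.0045, 0.002, 0.075], "turn": -0.5}
    - {"gripper": 1, "linear": [0.0045, 0.002, 0.092], "turn": -0.5}
    - {"gripper": 1, "linear": [0.0045, 0.002, 0.092], "turn": -0.5}
    - {"gripper": 1, "linear": [0.0045, 0.002, 0.092], "turn": -0.5}

```text
time_s: 2.42
eef_pos: [0.4334, 0.1028, 0.03]
ee_rot: [-2.22, -2.222, 0.002]
force: [0.4, 0.3, 0.9]
opening: 0.0853
```

```bash
python3 go.py .434 .103 .03 90
python3 - <<'E'
from ov import *
im=imaging.grab_frame("side");cv2.imwrite("pics/s2.png",crop(im,240,150,400,290,4.2))
E
```

```text
t 2.42 p [0.4334 0.1028 0.03  ] yaw 90.06 tilt [-1.4e-03 -3.0e-04 -1.0e+00] q [ 0.233  0.249 -0.53   0.793 -0.     1.803] F [0.4 0.3 0.9] T [0.01 0.01 0.  ] open 0.0853
lin [0.0002 0.0006 0.    ] turn 0.06
```

View pics/s2.png

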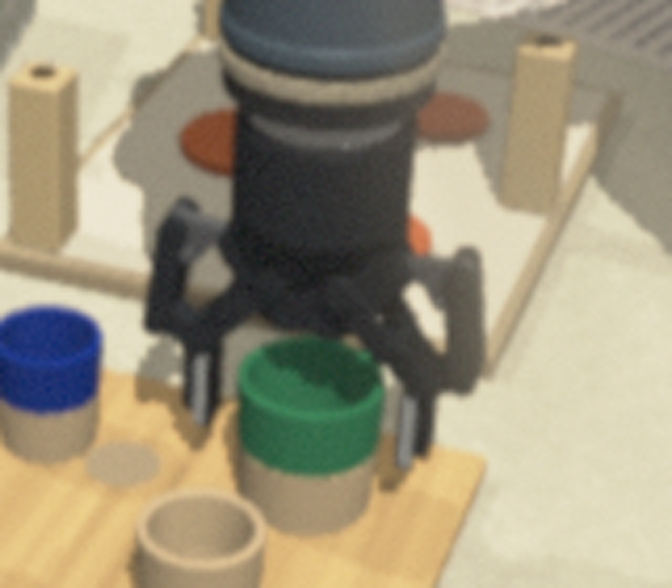

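The fingers stand on either side of the green cup, tips at crop (200,420) and (405,465), centred on its axis. Closing.

apply_moves:
  plan:
    - {"gripper": 0.6, "linear": [0, 0, 0], "turn": 0}
    - {"gripper": 0.45, "linear": [0, 0, 0], "turn": 0}
    - {"gripper": 0.3, "linear": [0, 0, 0], "turn": 0}
    - {"gripper": 0.15, "linear": [0, 0, 0], "turn": 0}
    - {"gripper": 0, "linear": [0, 0, 0], "turn": 0}
    - {"gripper": 0, "linear": [0, 0, 0], "turn": 0}
    - {"gripper": 0, "linear": [0, 0, 0], "turn": 0}
    - {"gripper": 0, "linear": [0, 0, 0], "turn": 0}
  grip_force: 45

```text
time_s: 3.13
eef_pos: [0.4348, 0.1033, 0.0317]
ee_rot: [2.218, 2.223, 0.003]
force: [-4.1, -1.2, 16.3]
opening: 0.0637
```

apply_moves:
  plan:
    - {"gripper": 0, "linear": [0, 0, -0.005], "turn": 0}
    - {"gripper": 0, "linear": [0, 0, -0.01], "turn": 0}
    - {"gripper": 0, "linear": [0, 0, -0.02], "turn": 0}
    - {"gripper": 0, "linear": [0, 0, -0.04], "turn": 0}
    - {"gripper": 0, "linear": [0, 0, -0.06], "turn": 0}
    - {"gripper": 0, "linear": [0, 0, -0.075], "turn": 0}
    - {"gripper": 0, "linear": [0, 0, -0.075], "turn": 0}
    - {"gripper": 0, "linear": [0, 0, -0.075], "turn": 0}

```text
time_s: 3.8
eef_pos: [0.4345, 0.1032, 0.1058]
ee_rot: [2.218, 2.224, 0.003]
force: [0.1, -0.0, -3.1]
opening: 0.0632
```

```bash
python3 go.py .555 -.2155 .16 90
python3 - <<'E'
from ov import *
im=imaging.grab_frame("side");cv2.imwrite("pics/s3.png",crop(im,220,110,400,260,4.2))
E
```

```text
t 3.8 p [0.4345 0.1032 0.1058] yaw 90.15 tilt [ 1.9e-03  5.0e-04 -1.0e+00] q [ 0.233  0.168 -0.416  0.984  0.     1.801] F [ 0.1 -0.  -3.1] T [ 0.03 -0.07 -0.  ] open 0.0632
lin [-0.319   0.1198 -0.0541] turn 0.15
```

View pics/s3.png

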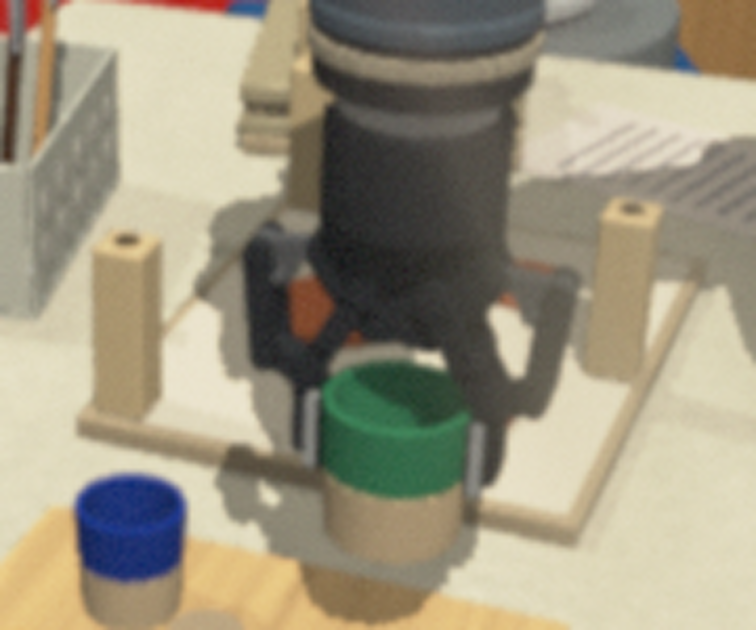

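Green cup is held upright and level at crop (395,470), clear of the board. Carrying it to the large cookie with gradual speeds.

apply_moves:
  plan:
    - {"gripper": 0, "linear": [-0.006, 0.002, -0.004], "turn": 0}
    - {"gripper": 0, "linear": [-0.022, 0.008, -0.012], "turn": 0}
    - {"gripper": 0, "linear": [-0.048, 0.018, -0.02], "turn": 0}
    - {"gripper": 0, "linear": [-0.078, 0.029, -0.028], "turn": 0}
    - {"gripper": 0, "linear": [-0.11, 0.041, -0.036], "turn": 0}
    - {"gripper": 0, "linear": [-0.142, 0.053, -0.044], "turn": 0}
    - {"gripper": 0, "linear": [-0.174, 0.065, -0.05], "turn": 0}
    - {"gripper": 0, "linear": [-0.206, 0.077, -0.054], "turn": 0}

```text
time_s: 4.52
eef_pos: [0.5114, -0.1049, 0.1591]
ee_rot: [-2.218, -2.224, 0.001]
force: [1.8, 1.2, -1.9]
opening: 0.0633
```

apply_moves:
  plan:
    - {"gripper": 0, "linear": [-0.03, 0.012, 0], "turn": 0}
    - {"gripper": 0, "linear": [-0.058, 0.022, 0], "turn": 0}
    - {"gripper": 0, "linear": [-0.082, 0.031, 0], "turn": 0}
    - {"gripper": 0, "linear": [-0.1, 0.038, 0], "turn": 0}
    - {"gripper": 0, "linear": [-0.109, 0.041, 0], "turn": 0}
    - {"gripper": 0, "linear": [-0.113, 0.043, 0], "turn": 0}
    - {"gripper": 0, "linear": [-0.113, 0.043, 0], "turn": 0}
    - {"gripper": 0, "linear": [-0.113, 0.043, 0], "turn": 0}

```text
time_s: 5.18
eef_pos: [0.5543, -0.2149, 0.1588]
ee_rot: [-2.217, -2.224, 0.0]
force: [0.4, 0.2, -1.6]
opening: 0.0634
```

```bash
python3 go.py .555 -.2155 .046 90
python3 - <<'E'
from ov import *
im=imaging.grab_frame("side");cv2.imwrite("pics/s4.png",crop(im,220,90,400,220,4.2))
E
```

```text
t 5.18 p [ 0.5543 -0.2149  0.1588] yaw 90.18 tilt [-8.e-04  5.e-04 -1.e+00] q [-0.37   0.43   0.084  1.225  0.     1.198] F [ 0.4  0.2 -1.6] T [-0.   -0.02 -0.02] open 0.0634
lin [-0.0006  0.0007  0.1128] turn 0.18
```

View pics/s4.png

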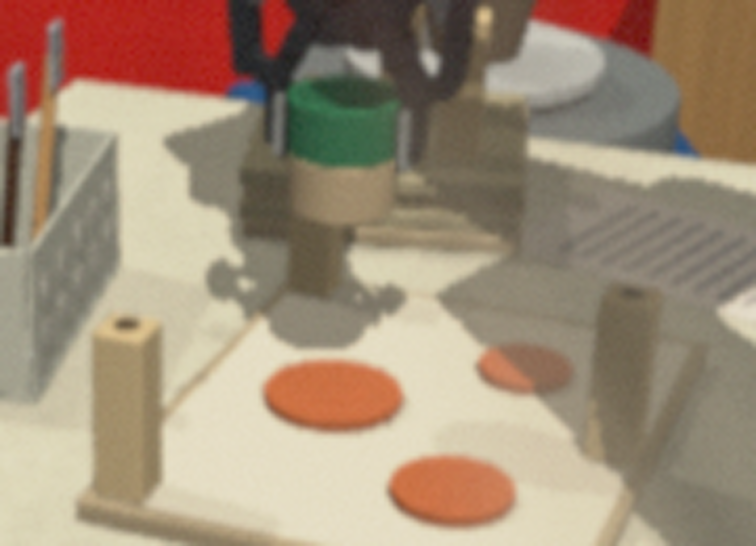

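apply_moves:
  plan:
    - {"gripper": 0, "linear": [0, 0, 0.01], "turn": 0}
    - {"gripper": 0, "linear": [0, 0, 0.03], "turn": 0}
    - {"gripper": 0, "linear": [0, 0, 0.055], "turn": 0}
    - {"gripper": 0, "linear": [0, 0, 0.08], "turn": 0}
    - {"gripper": 0, "linear": [0, 0, 0.1], "turn": 0}
    - {"gripper": 0, "linear": [0, 0, 0.109], "turn": 0}
    - {"gripper": 0, "linear": [0, 0, 0.111], "turn": 0}
    - {"gripper": 0, "linear": [0, 0, 0.111], "turn": 0}

```text
time_s: 5.9
eef_pos: [0.5546, -0.2152, 0.048]
ee_rot: [-2.218, -2.225, 0.0]
force: [0.2, 0.5, -1.5]
opening: 0.0635
```

```bash
python3 go.py .555 -.2155 .042 90
python3 - <<'E'
from ov import *
im=imaging.grab_frame("side");cv2.imwrite("pics/s5.png",crop(im,220,90,400,220,4.2))
E
```

```text
t 5.9 p [ 0.5546 -0.2152  0.048 ] yaw 90.18 tilt [-4.e-04  1.e-04 -1.e+00] q [-0.37   0.5   -0.099  0.973 -0.     1.197] F [ 0.2  0.5 -1.5] T [ 0.02 -0.05  0.01] open 0.0635
lin [-0.0003  0.0004  0.006 ] turn 0.18
```

View pics/s5.png

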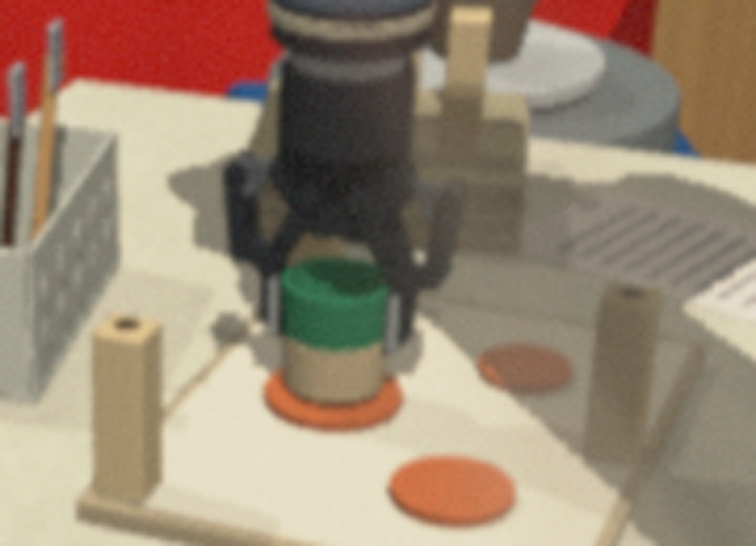

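Cup hovers about 6 mm above and centred on the large cookie, near crop (333,395). Lowering in small steps.

apply_moves:
  plan:
    - {"gripper": 0, "linear": [0, 0, 0.002], "turn": 0}
    - {"gripper": 0, "linear": [0, 0, 0.003], "turn": 0}
    - {"gripper": 0, "linear": [0, 0, 0.004], "turn": 0}
    - {"gripper": 0, "linear": [0, 0, 0.005], "turn": 0}
    - {"gripper": 0, "linear": [0, 0, 0.005], "turn": 0}

```text
time_s: 6.37
eef_pos: [0.5547, -0.2157, 0.0431]
ee_rot: [2.218, 2.224, 0.0]
force: [-0.1, -0.3, -2.3]
opening: 0.0637
```

apply_moves:
  plan:
    - {"gripper": 0, "linear": [0, 0, 0.0005], "turn": 0}
    - {"gripper": 0, "linear": [0, 0, 0.001], "turn": 0}
    - {"gripper": 0, "linear": [0, 0, 0.001], "turn": 0}

```text
time_s: 6.62
eef_pos: [0.5547, -0.2156, 0.042]
ee_rot: [-2.218, -2.224, 0.0]
force: [-0.0, 0.0, -2.5]
opening: 0.0635
```

apply_moves:
  plan:
    - {"gripper": 0, "linear": [0, 0, 0.0005], "turn": 0}
    - {"gripper": 0, "linear": [0, 0, 0.001], "turn": 0}
    - {"gripper": 0, "linear": [0, 0, 0.001], "turn": 0}

```text
time_s: 6.87
eef_pos: [0.5548, -0.2157, 0.0418]
ee_rot: [2.218, 2.224, 0.0]
force: [-4.4, 2.1, 10.4]
opening: 0.0638
```

apply_moves:
  plan:
    - {"gripper": 0, "linear": [0, 0, 0.0005], "turn": 0}
    - {"gripper": 0, "linear": [0, 0, 0.001], "turn": 0}
    - {"gripper": 0, "linear": [0, 0, 0.001], "turn": 0}

```text
time_s: 7.12
eef_pos: [0.5548, -0.2157, 0.0417]
ee_rot: [2.218, 2.224, 0.001]
force: [-10.8, 2.5, 24.8]
opening: 0.0632
```

apply_moves:
  plan:
    - {"gripper": 0, "linear": [0, 0, -0.001], "turn": 0}
    - {"gripper": 0.6, "linear": [0, 0, -0.001], "turn": 0}
    - {"gripper": 0.8, "linear": [0, 0, -0.001], "turn": 0}
    - {"gripper": 0.9, "linear": [0, 0, -0.001], "turn": 0}
    - {"gripper": 1, "linear": [0, 0, -0.001], "turn": 0}
    - {"gripper": 1, "linear": [0, 0, -0.001], "turn": 0}
    - {"gripper": 1, "linear": [0, 0, -0.001], "turn": 0}
    - {"gripper": 1, "linear": [0, 0, -0.001], "turn": 0}

```text
time_s: 7.78
eef_pos: [0.5547, -0.2156, 0.041]
ee_rot: [-2.218, -2.224, 0.0]
force: [-0.7, 0.4, 0.1]
opening: 0.0857
```

```bash
python3 go.py .555 -.2155 .16 90
python3 - <<'E'
from ov import *
im=imaging.grab_frame("side");cv2.imwrite("pics/s6.png",crop(im,220,90,400,220,4.2))
E
```

```text
t 7.78 p [ 0.5547 -0.2156  0.041 ] yaw 90.15 tilt [-1.e-04  1.e-04 -1.e+00] q [-0.371  0.506 -0.108  0.957  0.     1.197] F [-0.7  0.4  0.1] T [-0.04 -0.01  0.02] open 0.0857
lin [ 1.00e-04  3.00e-04 -1.19e-01] turn 0.15
```

View pics/s6.png

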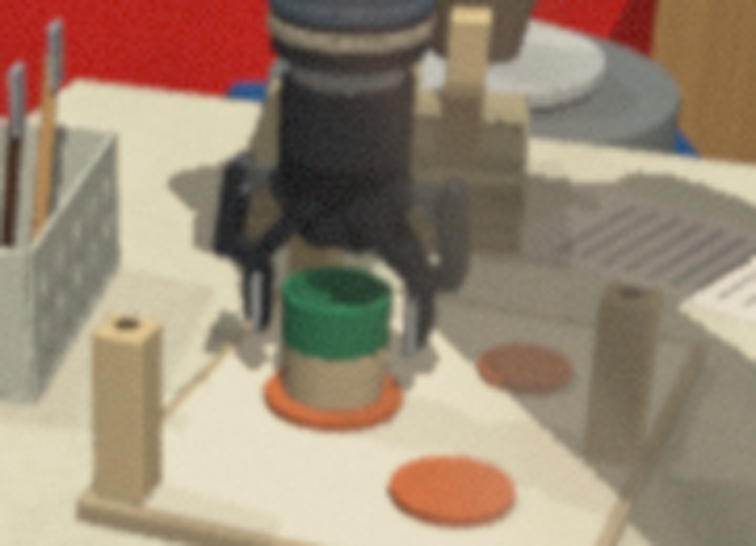

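Large cup stands centred on its cookie at crop (335,395). Going up and across to the blue cup.

apply_moves:
  plan:
    - {"gripper": 1, "linear": [0, 0, -0.01], "turn": 0}
    - {"gripper": 1, "linear": [0, 0, -0.04], "turn": 0}
    - {"gripper": 1, "linear": [0, 0, -0.08], "turn": 0}
    - {"gripper": 1, "linear": [0.02, 0, -0.11], "turn": 0}
    - {"gripper": 1, "linear": [0.06, 0.001, -0.114], "turn": 0}
    - {"gripper": 1, "linear": [0.1, 0.001, -0.114], "turn": 0}
    - {"gripper": 1, "linear": [0.14, 0.001, -0.114], "turn": 0}
    - {"gripper": 1, "linear": [0.18, 0.002, -0.114], "turn": 0}

```text
time_s: 8.5
eef_pos: [0.556, -0.034, 0.1562]
ee_rot: [2.218, 2.223, 0.001]
force: [1.1, 0.2, -0.7]
opening: 0.085
```

apply_moves:
  plan:
    - {"gripper": 1, "linear": [0.04, 0.001, 0], "turn": 0}
    - {"gripper": 1, "linear": [0.08, 0.001, 0], "turn": 0}
    - {"gripper": 1, "linear": [0.115, 0.001, 0], "turn": 0}
    - {"gripper": 1, "linear": [0.13, 0.001, 0.01], "turn": 0}
    - {"gripper": 1, "linear": [0.136, 0.001, 0.03], "turn": 0}
    - {"gripper": 1, "linear": [0.136, 0.001, 0.04], "turn": 0}
    - {"gripper": 1, "linear": [0.136, 0.001, 0.04], "turn": 0}

```text
time_s: 9.08
eef_pos: [0.5556, 0.1002, 0.1134]
ee_rot: [-2.216, -2.224, 0.004]
force: [-0.2, 0.2, 0.0]
opening: 0.0854
```

```bash
python3 go.py .5585 .1005 .026 90
python3 - <<'E'
from ov import *
im=imaging.grab_frame("side");cv2.imwrite("pics/s7.png",crop(im,180,130,340,280,4.2))
E
```

```text
t 9.08 p [0.5556 0.1002 0.1134] yaw 90.19 tilt [-3.1e-03 -7.0e-04 -1.0e+00] q [ 0.179  0.395 -0.087  1.092 -0.     1.746] F [-0.2  0.2  0. ] T [-0.03  0.05  0.  ] open 0.0854
lin [0.0003 0.0032 0.0874] turn 0.19
```

View pics/s7.png

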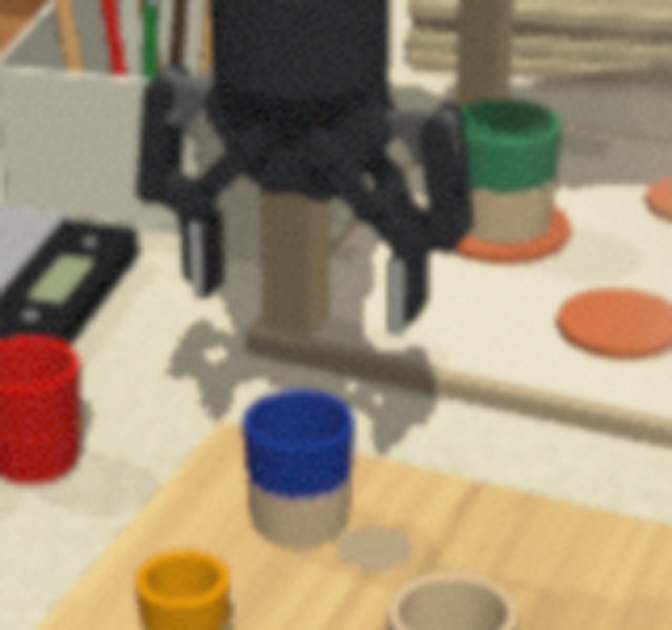

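apply_moves:
  plan:
    - {"gripper": 1, "linear": [0, 0.003, 0.02], "turn": 0}
    - {"gripper": 1, "linear": [0, 0.003, 0.05], "turn": 0}
    - {"gripper": 1, "linear": [0, 0.003, 0.075], "turn": 0}
    - {"gripper": 1, "linear": [0, 0.003, 0.0855], "turn": 0}
    - {"gripper": 1, "linear": [0, 0.003, 0.0855], "turn": 0}
    - {"gripper": 1, "linear": [0, 0.003, 0.0855], "turn": 0}

```text
time_s: 9.63
eef_pos: [0.5603, 0.0999, 0.0307]
ee_rot: [2.219, 2.223, 0.001]
force: [0.5, -0.3, 0.9]
opening: 0.0856
```

```bash
python3 go.py .5585 .1005 .028 90
python3 - <<'E'
from ov import *
im=imaging.grab_frame("side");cv2.imwrite("pics/s8.png",crop(im,180,130,340,280,4.2))
E
```

```text
t 9.63 p [0.5603 0.0999 0.0307] yaw 90.11 tilt [ 4.e-04  1.e-04 -1.e+00] q [ 0.176  0.468 -0.2    0.903 -0.     1.745] F [ 0.5 -0.3  0.9] T [ 0.02 -0.04 -0.02] open 0.0856
lin [ 0.0006 -0.0018  0.0027] turn 0.11
```

View pics/s8.png

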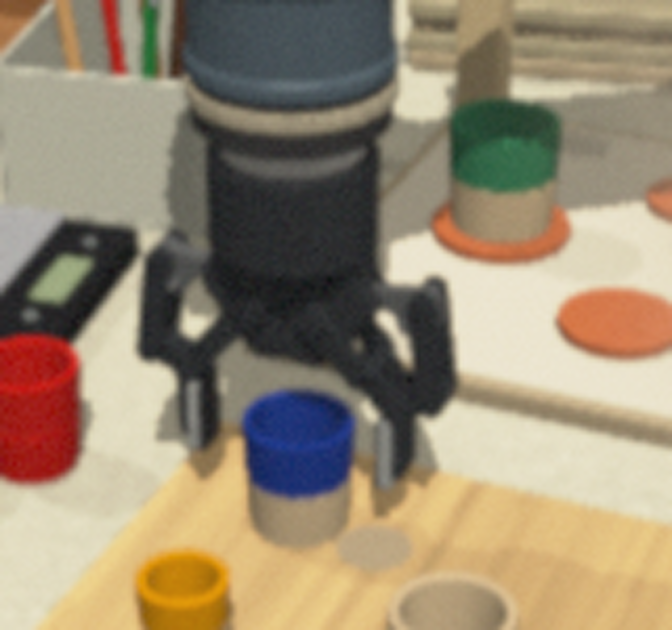

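Cup is between the pads (pads at crop 200 and 385, cup 245–352), slightly toward the right finger. I shift 2 mm and close.

apply_moves:
  plan:
    - {"gripper": 0.8, "linear": [0, -0.002, 0.002], "turn": 0}
    - {"gripper": 0.5, "linear": [0, -0.002, 0.002], "turn": 0}
    - {"gripper": 0.4, "linear": [0, -0.002, 0.002], "turn": 0}
    - {"gripper": 0.3, "linear": [0, -0.002, 0.002], "turn": 0}
    - {"gripper": 0.2, "linear": [0, -0.002, 0.002], "turn": 0}
    - {"gripper": 0.1, "linear": [0, -0.002, 0.002], "turn": 0}
    - {"gripper": -0.1, "linear": [0, -0.002, 0.002], "turn": 0}
    - {"gripper": -0.2, "linear": [0, -0.002, 0.002], "turn": 0}
  grip_force: 40

```text
time_s: 10.35
eef_pos: [0.5582, 0.1005, 0.0285]
ee_rot: [2.218, 2.224, 0.001]
force: [-2.9, -0.5, 12.0]
opening: 0.0515
```

apply_moves:
  plan:
    - {"gripper": -0.2, "linear": [0, 0, 0], "turn": 0}
    - {"gripper": -0.2, "linear": [0, 0, 0], "turn": 0}
    - {"gripper": -0.2, "linear": [0, 0, 0], "turn": 0}

```text
time_s: 10.6
eef_pos: [0.5582, 0.1005, 0.0285]
ee_rot: [2.218, 2.224, 0.001]
force: [-3.5, -0.4, 12.0]
opening: 0.0514
```

apply_moves:
  plan:
    - {"gripper": -0.2, "linear": [0, 0, -0.005], "turn": 0}
    - {"gripper": -0.2, "linear": [0, 0, -0.015], "turn": 0}
    - {"gripper": -0.2, "linear": [0, 0, -0.03], "turn": 0}
    - {"gripper": -0.2, "linear": [0, 0, -0.05], "turn": 0}
    - {"gripper": -0.2, "linear": [0, 0, -0.075], "turn": 0}
    - {"gripper": -0.2, "linear": [0, 0, -0.1], "turn": 0}
    - {"gripper": -0.2, "linear": [0, 0, -0.115], "turn": 0}
    - {"gripper": -0.2, "linear": [0, 0, -0.12], "turn": 0}

```text
time_s: 11.27
eef_pos: [0.5591, 0.1006, 0.1509]
ee_rot: [2.217, 2.223, 0.005]
force: [0.2, 0.7, -1.6]
opening: 0.0514
```

```bash
python3 go.py .461 -.128 .15 90
python3 - <<'E'
from ov import *
im=imaging.grab_frame("side");cv2.imwrite("pics/s9.png",crop(im,180,80,340,230,4.2))
E
```

```text
t 11.27 p [0.5591 0.1006 0.1509] yaw 90.16 tilt [ 4.e-03  7.e-04 -1.e+00] q [ 0.178  0.375 -0.019  1.173  0.     1.746] F [ 0.2  0.7 -1.6] T [-0.04 -0.01 -0.01] open 0.0514
lin [-0.2284 -0.0987  0.0004] turn 0.16
```

View pics/s9.png

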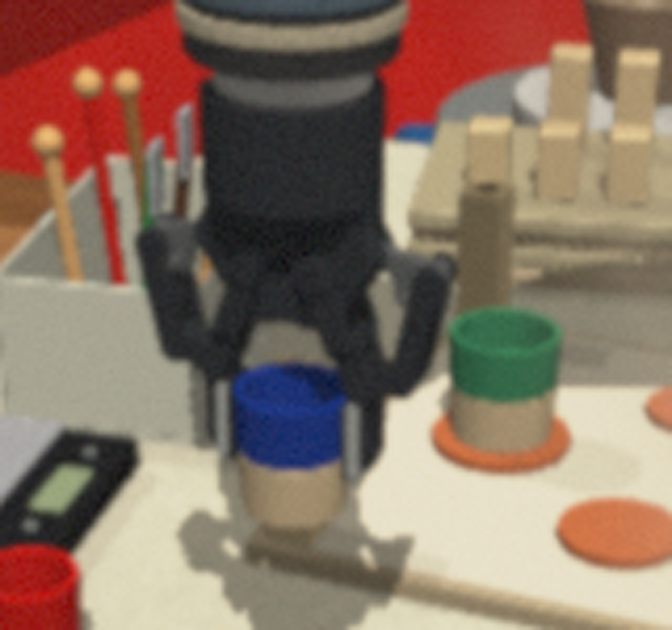

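Blue cup held upright. Carrying to the medium cookie.

apply_moves:
  plan:
    - {"gripper": -0.2, "linear": [-0.005, -0.002, 0], "turn": 0}
    - {"gripper": -0.2, "linear": [-0.02, -0.009, 0], "turn": 0}
    - {"gripper": -0.2, "linear": [-0.045, -0.019, 0], "turn": 0}
    - {"gripper": -0.2, "linear": [-0.075, -0.032, 0], "turn": 0}
    - {"gripper": -0.2, "linear": [-0.105, -0.045, 0], "turn": 0}
    - {"gripper": -0.2, "linear": [-0.135, -0.058, 0], "turn": 0}
    - {"gripper": -0.2, "linear": [-0.165, -0.071, 0], "turn": 0}
    - {"gripper": -0.2, "linear": [-0.19, -0.082, 0], "turn": 0}

```text
time_s: 11.98
eef_pos: [0.4742, -0.0916, 0.1462]
ee_rot: [-2.218, -2.223, 0.002]
force: [0.6, 0.6, -0.2]
opening: 0.0511
```

apply_moves:
  plan:
    - {"gripper": -0.2, "linear": [-0.02, -0.009, 0], "turn": 0}
    - {"gripper": -0.2, "linear": [-0.032, -0.014, 0.01], "turn": 0}
    - {"gripper": -0.2, "linear": [-0.038, -0.0165, 0.03], "turn": 0}
    - {"gripper": -0.2, "linear": [-0.0385, -0.0165, 0.055], "turn": 0}
    - {"gripper": -0.2, "linear": [-0.0385, -0.0165, 0.08], "turn": 0}
    - {"gripper": -0.2, "linear": [-0.0385, -0.0165, 0.094], "turn": 0}
    - {"gripper": -0.2, "linear": [-0.0385, -0.0165, 0.1], "turn": 0}
    - {"gripper": -0.2, "linear": [-0.0385, -0.0165, 0.1], "turn": 0}

```text
time_s: 12.65
eef_pos: [0.4582, -0.1281, 0.0457]
ee_rot: [-2.216, -2.222, 0.003]
force: [-0.1, 0.2, -1.8]
opening: 0.0519
```

```bash
python3 go.py .461 -.128 .042 90
python3 - <<'E'
from ov import *
im=imaging.grab_frame("side");cv2.imwrite("pics/s10.png",crop(im,240,90,400,240,4.2))
E
```

```text
t 12.65 p [ 0.4582 -0.1281  0.0457] yaw 90.15 tilt [-3.6e-03  9.0e-04 -1.0e+00] q [-0.273  0.287 -0.43   0.857 -0.     1.296] F [-0.1  0.2 -1.8] T [-0.03  0.04 -0.04] open 0.0519
lin [0.0001 0.0028 0.0037] turn 0.15
```

View pics/s10.png

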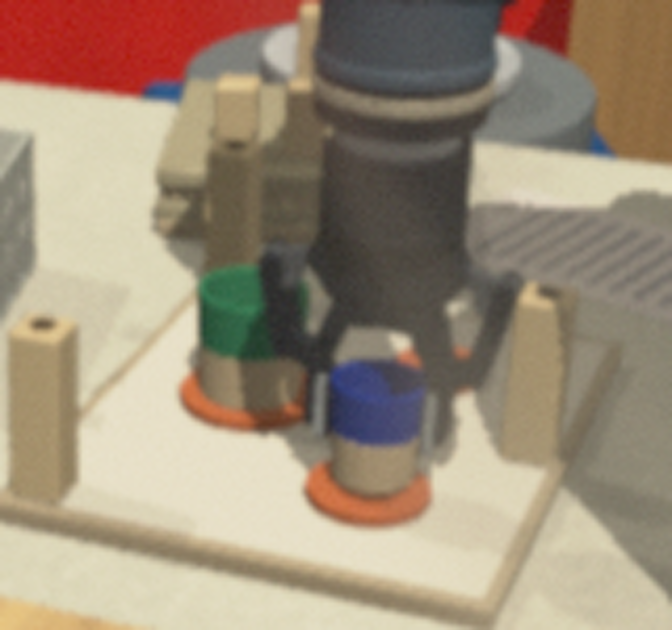

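Blue cup hovers centred over the medium cookie, at crop (370,490). Lowering.

apply_moves:
  plan:
    - {"gripper": -0.2, "linear": [0, 0.001, 0.001], "turn": 0}
    - {"gripper": -0.2, "linear": [0, 0.002, 0.002], "turn": 0}
    - {"gripper": -0.2, "linear": [0, 0.0025, 0.003], "turn": 0}
    - {"gripper": -0.2, "linear": [0, 0.0025, 0.004], "turn": 0}
    - {"gripper": -0.2, "linear": [0, 0.0025, 0.005], "turn": 0}
    - {"gripper": -0.2, "linear": [0, 0.0025, 0.005], "turn": 0}

```text
time_s: 13.2
eef_pos: [0.4625, -0.1283, 0.0425]
ee_rot: [2.218, 2.225, -0.0]
force: [0.4, 0.6, -1.1]
opening: 0.0514
```

apply_moves:
  plan:
    - {"gripper": -0.2, "linear": [0, 0, 0.0005], "turn": 0}
    - {"gripper": -0.2, "linear": [0, 0, 0.001], "turn": 0}
    - {"gripper": -0.2, "linear": [0, 0, 0.001], "turn": 0}

```text
time_s: 13.45
eef_pos: [0.4624, -0.1283, 0.0415]
ee_rot: [-2.218, -2.224, 0.0]
force: [0.2, -0.4, -1.2]
opening: 0.0513
```

apply_moves:
  plan:
    - {"gripper": -0.2, "linear": [0, -0.001, 0.001], "turn": 0}
    - {"gripper": -0.2, "linear": [0, -0.0015, 0.0015], "turn": 0}
    - {"gripper": -0.2, "linear": [0, -0.0015, 0.002], "turn": 0}
    - {"gripper": -0.2, "linear": [0, -0.0015, 0.002], "turn": 0}

```text
time_s: 13.78
eef_pos: [0.4609, -0.1284, 0.0394]
ee_rot: [-2.218, -2.224, 0.0]
force: [-0.4, 0.5, 0.4]
opening: 0.0514
```

apply_moves:
  plan:
    - {"gripper": -0.2, "linear": [0, 0, 0.0005], "turn": 0}
    - {"gripper": -0.2, "linear": [0, 0, 0.001], "turn": 0}
    - {"gripper": -0.2, "linear": [0, 0, 0.001], "turn": 0}

```text
time_s: 14.03
eef_pos: [0.461, -0.1284, 0.0385]
ee_rot: [2.218, 2.224, 0.0]
force: [-0.7, 0.3, -0.1]
opening: 0.0513
```

apply_moves:
  plan:
    - {"gripper": -0.2, "linear": [0, 0, 0.0005], "turn": 0}
    - {"gripper": -0.2, "linear": [0, 0, 0.001], "turn": 0}
    - {"gripper": -0.2, "linear": [0, 0, 0.001], "turn": 0}

```text
time_s: 14.28
eef_pos: [0.4611, -0.1284, 0.0384]
ee_rot: [2.218, 2.224, 0.0]
force: [-8.3, 2.3, 20.1]
opening: 0.0515
```

Contact. Releasing.

apply_moves:
  plan:
    - {"gripper": -0.2, "linear": [0, 0, -0.0005], "turn": 0}
    - {"gripper": 0.3, "linear": [0, 0, -0.0005], "turn": 0}
    - {"gripper": 0.5, "linear": [0, 0, -0.0005], "turn": 0}
    - {"gripper": 0.7, "linear": [0, 0, -0.0005], "turn": 0}
    - {"gripper": 0.9, "linear": [0, 0, -0.0005], "turn": 0}
    - {"gripper": 1, "linear": [0, 0, -0.0005], "turn": 0}
    - {"gripper": 1, "linear": [0, 0, -0.0005], "turn": 0}
    - {"gripper": 1, "linear": [0, 0, -0.0005], "turn": 0}

```text
time_s: 14.95
eef_pos: [0.461, -0.1284, 0.038]
ee_rot: [-2.218, -2.224, 0.0]
force: [-0.4, -0.5, -0.2]
opening: 0.0853
```

apply_moves:
  plan:
    - {"gripper": 1, "linear": [0, 0, -0.01], "turn": 0}
    - {"gripper": 1, "linear": [0, 0, -0.03], "turn": 0}
    - {"gripper": 1, "linear": [0, 0, -0.06], "turn": 0}
    - {"gripper": 1, "linear": [0, 0, -0.09], "turn": 0}
    - {"gripper": 1, "linear": [0, 0, -0.12], "turn": 0}
    - {"gripper": 1, "linear": [0.03, 0.01, -0.13], "turn": 0}
    - {"gripper": 1, "linear": [0.065, 0.02, -0.13], "turn": 0}
    - {"gripper": 1, "linear": [0.1, 0.03, -0.13], "turn": 0}

```text
time_s: 15.62
eef_pos: [0.4915, -0.0275, 0.17]
ee_rot: [2.219, 2.221, 0.003]
force: [0.3, -0.8, 0.8]
opening: 0.0855
```

```bash
python3 go.py .5665 .212 .11 90
python3 - <<'E'
from ov import *
im=imaging.grab_frame("side");cv2.imwrite("pics/s11.png",crop(im,220,110,400,250,4.2))
im=imaging.grab_frame("top");cv2.imwrite("pics/t11.png",crop(im,105,185,445,310,2.3)); cv2.imwrite("pics/t11raw.png",im)
E
```

```text
t 15.62 p [ 0.4915 -0.0275  0.17  ] yaw 90.05 tilt [ 2.6e-03 -1.0e-04 -1.0e+00] q [-0.056  0.215 -0.188  1.165 -0.     1.514] F [ 0.3 -0.8  0.8] T [-0.06  0.   -0.01] open 0.0855
lin [0.2395 0.075  0.0601] turn 0.05
```

View pics/s11.png

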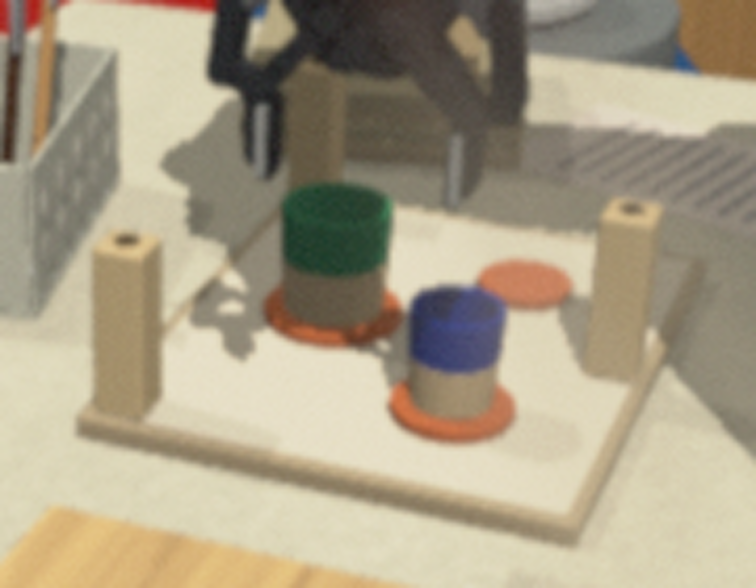

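View pics/t11.png

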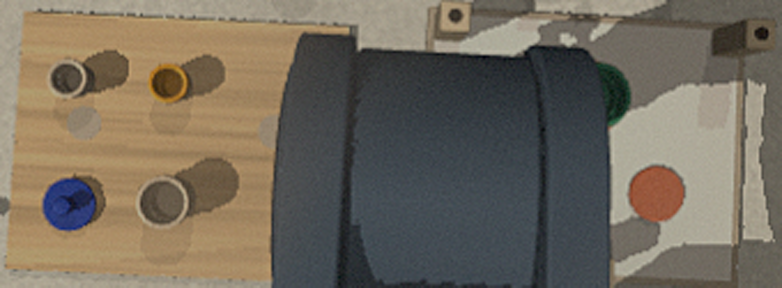

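Both cups stand upright and centred on their cookies: green at crop (335,260), blue at (455,370). Going to the yellow cup.

apply_moves:
  plan:
    - {"gripper": 1, "linear": [0.036, 0.011, 0], "turn": 0}
    - {"gripper": 1, "linear": [0.074, 0.023, 0], "turn": 0}
    - {"gripper": 1, "linear": [0.112, 0.035, 0], "turn": 0}
    - {"gripper": 1, "linear": [0.15, 0.047, 0], "turn": 0}
    - {"gripper": 1, "linear": [0.188, 0.059, 0], "turn": 0}
    - {"gripper": 1, "linear": [0.22, 0.069, 0.01], "turn": 0}
    - {"gripper": 1, "linear": [0.237, 0.074, 0.03], "turn": 0}
    - {"gripper": 1, "linear": [0.2395, 0.075, 0.06], "turn": 0}

```text
time_s: 16.38
eef_pos: [0.567, 0.215, 0.1096]
ee_rot: [2.214, 2.227, 0.007]
force: [1.0, 1.0, -0.8]
opening: 0.0856
```

apply_moves:
  plan:
    - {"gripper": 1, "linear": [0, 0, 0.01], "turn": 0}
    - {"gripper": 1, "linear": [0, 0, 0.01], "turn": 0}
    - {"gripper": 1, "linear": [0, 0, 0.01], "turn": 0}

```text
time_s: 16.63
eef_pos: [0.5649, 0.2106, 0.0989]
ee_rot: [-2.219, -2.224, 0.001]
force: [0.3, 0.2, 1.0]
opening: 0.0851
```

```bash
python3 go.py .5665 .212 .024 90
python3 - <<'E'
from ov import *
im=imaging.grab_frame("side");cv2.imwrite("pics/s12.png",crop(im,150,160,310,300,4.2))
E
```

```text
t 16.63 p [0.5649 0.2106 0.0989] yaw 90.12 tilt [-5.e-04 -3.e-04 -1.e+00] q [ 0.357  0.477  0.002  1.096 -0.     1.926] F [0.3 0.2 1. ] T [-0.    0.01  0.06] open 0.0851
lin [0.0014 0.0017 0.0749] turn 0.12
```

View pics/s12.png

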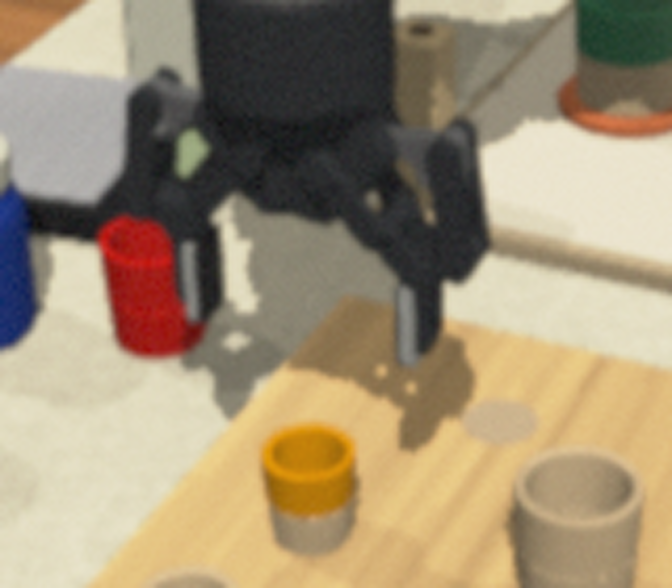

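apply_moves:
  plan:
    - {"gripper": 1, "linear": [0.0015, 0.0015, 0.015], "turn": 0}
    - {"gripper": 1, "linear": [0.0015, 0.0015, 0.035], "turn": 0}
    - {"gripper": 1, "linear": [0.0015, 0.0015, 0.055], "turn": 0}
    - {"gripper": 1, "linear": [0.0015, 0.0015, 0.07], "turn": 0}
    - {"gripper": 1, "linear": [0.0015, 0.0015, 0.076], "turn": 0}
    - {"gripper": 1, "linear": [0.0015, 0.0015, 0.076], "turn": 0}
    - {"gripper": 1, "linear": [0.0015, 0.0015, 0.076], "turn": 0}

```text
time_s: 17.27
eef_pos: [0.5674, 0.2128, 0.0236]
ee_rot: [2.219, 2.223, 0.002]
force: [-0.2, 0.6, 1.2]
opening: 0.0853
```

```bash
python3 go.py .5665 .212 .023 90
python3 - <<'E'
from ov import *
im=imaging.grab_frame("side");cv2.imwrite("pics/s13.png",crop(im,150,160,310,300,4.2))
E
```

```text
t 17.27 p [0.5674 0.2128 0.0236] yaw 90.12 tilt [ 1.5e-03  6.0e-04 -1.0e+00] q [ 0.359  0.541 -0.098  0.93  -0.     1.927] F [-0.2  0.6  1.2] T [ 0.02 -0.   -0.02] open 0.0853
lin [-0.0008 -0.0009  0.0006] turn 0.12
```

View pics/s13.png

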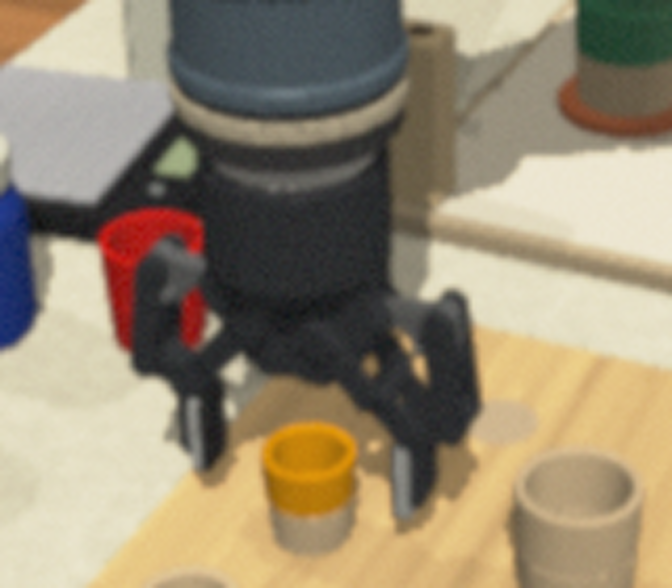

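Pads at crop 212 and 393, cup 264–355, so the cup sits about 3 mm toward the right finger. I shift 2.5 mm and close.

apply_moves:
  plan:
    - {"gripper": 0.8, "linear": [0, -0.0025, 0.0005], "turn": 0}
    - {"gripper": 0.5, "linear": [0, -0.0025, 0.0005], "turn": 0}
    - {"gripper": 0.3, "linear": [0, -0.0025, 0.0005], "turn": 0}
    - {"gripper": 0.15, "linear": [0, -0.0025, 0.0005], "turn": 0}
    - {"gripper": 0.05, "linear": [0, -0.0025, 0.0005], "turn": 0}
    - {"gripper": -0.05, "linear": [0, -0.0025, 0.0005], "turn": 0}
    - {"gripper": -0.2, "linear": [0, -0.0025, 0.0005], "turn": 0}
    - {"gripper": -0.4, "linear": [0, -0.0025, 0.0005], "turn": 0}
  grip_force: 30

```text
time_s: 17.98
eef_pos: [0.5643, 0.213, 0.0219]
ee_rot: [2.218, 2.224, 0.001]
force: [-0.1, -0.7, 5.0]
opening: 0.0395
```

apply_moves:
  plan:
    - {"gripper": -0.4, "linear": [0, 0, 0], "turn": 0}
    - {"gripper": -0.4, "linear": [0, 0, 0], "turn": 0}
    - {"gripper": -0.4, "linear": [0, 0, 0], "turn": 0}
    - {"gripper": -0.4, "linear": [0, 0, 0], "turn": 0}

```text
time_s: 18.32
eef_pos: [0.5643, 0.213, 0.0219]
ee_rot: [2.218, 2.224, 0.001]
force: [-0.0, -0.2, 5.4]
opening: 0.0397
```

apply_moves:
  plan:
    - {"gripper": -0.4, "linear": [0, 0, -0.005], "turn": 0}
    - {"gripper": -0.4, "linear": [0, 0, -0.015], "turn": 0}
    - {"gripper": -0.4, "linear": [0, 0, -0.03], "turn": 0}
    - {"gripper": -0.4, "linear": [0, 0, -0.055], "turn": 0}
    - {"gripper": -0.4, "linear": [0, 0, -0.08], "turn": 0}
    - {"gripper": -0.4, "linear": [0, 0, -0.105], "turn": 0}
    - {"gripper": -0.4, "linear": [0, 0, -0.123], "turn": 0}
    - {"gripper": -0.4, "linear": [0, 0, -0.13], "turn": 0}

```text
time_s: 18.98
eef_pos: [0.5652, 0.2133, 0.1553]
ee_rot: [2.217, 2.223, 0.006]
force: [-0.1, 0.9, 0.5]
opening: 0.0397
```

```bash
python3 go.py .4555 -.290 .15 90
python3 - <<'E'
from ov import *
im=imaging.grab_frame("side");cv2.imwrite("pics/s14.png",crop(im,150,100,310,250,4.2))
E
```

```text
t 18.98 p [0.5652 0.2133 0.1553] yaw 90.15 tilt [ 0.004   0.0015 -1.    ] q [ 0.361  0.447  0.1    1.22  -0.     1.929] F [-0.1  0.9  0.5] T [-0.03 -0.04  0.  ] open 0.0397
lin [-0.503  -0.1111  0.0041] turn 0.15
```

View pics/s14.png

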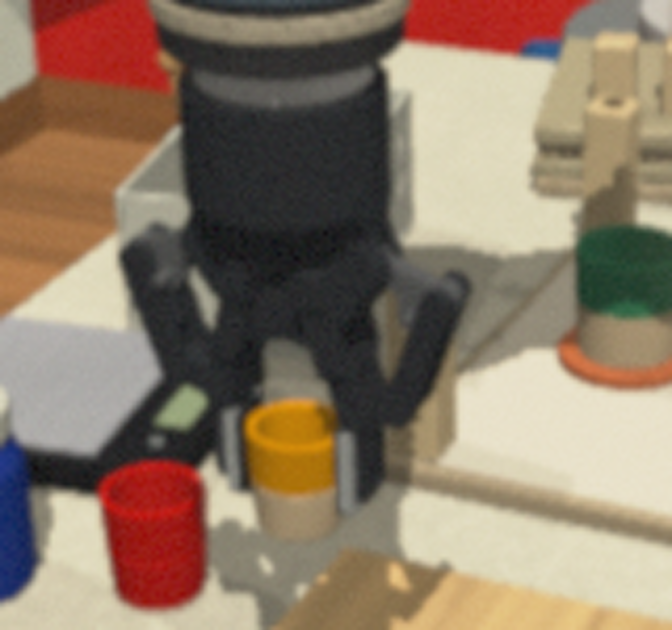

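Yellow cup held upright. Carrying to the small cookie.

apply_moves:
  plan:
    - {"gripper": -0.4, "linear": [-0.006, -0.001, 0], "turn": 0}
    - {"gripper": -0.4, "linear": [-0.022, -0.005, 0], "turn": 0}
    - {"gripper": -0.4, "linear": [-0.046, -0.01, 0], "turn": 0}
    - {"gripper": -0.4, "linear": [-0.076, -0.017, 0], "turn": 0}
    - {"gripper": -0.4, "linear": [-0.108, -0.024, 0], "turn": 0}
    - {"gripper": -0.4, "linear": [-0.14, -0.031, 0], "turn": 0}
    - {"gripper": -0.4, "linear": [-0.172, -0.038, 0], "turn": 0}
    - {"gripper": -0.4, "linear": [-0.204, -0.045, 0], "turn": 0}

```text
time_s: 19.7
eef_pos: [0.5179, 0.0071, 0.15]
ee_rot: [-2.217, -2.223, 0.003]
force: [1.1, -0.7, -0.9]
opening: 0.0393
```

apply_moves:
  plan:
    - {"gripper": -0.4, "linear": [-0.032, -0.007, 0], "turn": 0}
    - {"gripper": -0.4, "linear": [-0.064, -0.014, 0], "turn": 0}
    - {"gripper": -0.4, "linear": [-0.096, -0.021, 0], "turn": 0}
    - {"gripper": -0.4, "linear": [-0.128, -0.028, 0], "turn": 0}
    - {"gripper": -0.4, "linear": [-0.16, -0.035, 0], "turn": 0}
    - {"gripper": -0.4, "linear": [-0.19, -0.042, 0], "turn": 0}
    - {"gripper": -0.4, "linear": [-0.216, -0.048, 0], "turn": 0}
    - {"gripper": -0.4, "linear": [-0.238, -0.053, 0], "turn": 0}

```text
time_s: 20.37
eef_pos: [0.4654, -0.231, 0.15]
ee_rot: [-2.218, -2.222, 0.002]
force: [1.5, -0.1, -0.7]
opening: 0.0396
```

```bash
python3 go.py .4555 -.290 .15 90
```

```text
t 20.37 p [ 0.4654 -0.231   0.15  ] yaw 90.1 tilt [-2.2e-03  9.0e-04 -1.0e+00] q [-0.461  0.284 -0.149  1.14  -0.     1.109] F [ 1.5 -0.1 -0.7] T [ 0.   -0.02 -0.02] open 0.0396
lin [-0.059 -0.01  -0.   ] turn 0.1
```

apply_moves:
  plan:
    - {"gripper": -0.4, "linear": [-0.022, -0.004, 0], "turn": 0}
    - {"gripper": -0.4, "linear": [-0.042, -0.007, 0], "turn": 0}
    - {"gripper": -0.4, "linear": [-0.054, -0.009, 0], "turn": 0}
    - {"gripper": -0.4, "linear": [-0.058, -0.01, 0.01], "turn": 0}
    - {"gripper": -0.4, "linear": [-0.0585, -0.01, 0.03], "turn": 0}
    - {"gripper": -0.4, "linear": [-0.0585, -0.01, 0.055], "turn": 0}
    - {"gripper": -0.4, "linear": [-0.0585, -0.01, 0.075], "turn": 0}
    - {"gripper": -0.4, "linear": [-0.0585, -0.01, 0.085], "turn": 0}

```text
time_s: 21.03
eef_pos: [0.4557, -0.2861, 0.063]
ee_rot: [-2.215, -2.222, 0.001]
force: [-0.6, 1.3, -0.2]
opening: 0.0397
```

apply_moves:
  plan:
    - {"gripper": -0.4, "linear": [0, 0, 0.01], "turn": 0}
    - {"gripper": -0.4, "linear": [0, 0, 0.018], "turn": 0}
    - {"gripper": -0.4, "linear": [0, 0, 0.022], "turn": 0}
    - {"gripper": -0.4, "linear": [0, 0, 0.022], "turn": 0}
    - {"gripper": -0.4, "linear": [0, 0, 0.022], "turn": 0}

```text
time_s: 21.45
eef_pos: [0.4577, -0.288, 0.045]
ee_rot: [2.218, 2.224, 0.0]
force: [0.2, 0.4, -0.8]
opening: 0.0396
```

```bash
python3 go.py .4555 -.290 .033 90
python3 - <<'E'
from ov import *
im=imaging.grab_frame("side");cv2.imwrite("pics/s15.png",crop(im,260,80,420,220,4.2))
E
```

```text
t 21.45 p [ 0.4577 -0.288   0.045 ] yaw 90.16 tilt [ 5.e-04 -3.e-04 -1.e+00] q [-0.562  0.402 -0.263  0.905 -0.     1.006] F [ 0.2  0.4 -0.8] T [ 0.03  0.   -0.01] open 0.0396
lin [-0.002  -0.0022  0.012 ] turn 0.16
```

View pics/s15.png

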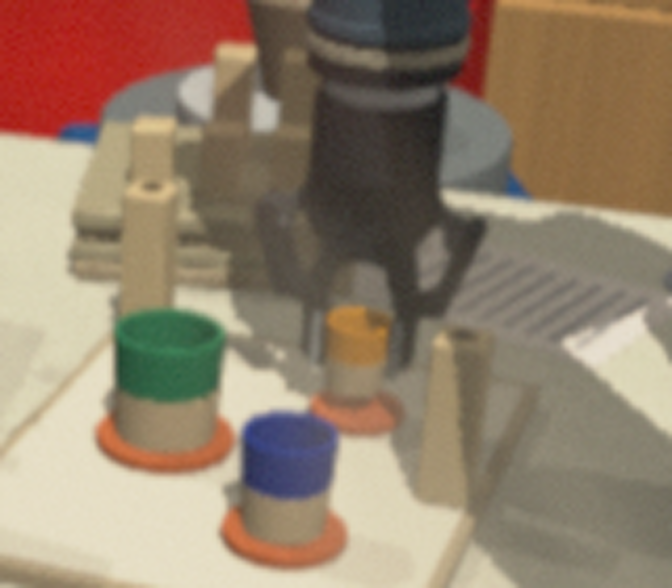

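Yellow cup is over the small cookie at crop (357,405). Correcting 2 mm and lowering.

apply_moves:
  plan:
    - {"gripper": -0.4, "linear": [-0.001, -0.001, 0.003], "turn": 0}
    - {"gripper": -0.4, "linear": [-0.002, -0.002, 0.006], "turn": 0}
    - {"gripper": -0.4, "linear": [-0.002, -0.002, 0.0085], "turn": 0}
    - {"gripper": -0.4, "linear": [-0.002, -0.002, 0.0105], "turn": 0}
    - {"gripper": -0.4, "linear": [-0.002, -0.002, 0.0115], "turn": 0}
    - {"gripper": -0.4, "linear": [-0.002, -0.002, 0.012], "turn": 0}
    - {"gripper": -0.4, "linear": [-0.002, -0.002, 0.012], "turn": 0}

```text
time_s: 22.08
eef_pos: [0.4554, -0.2898, 0.0324]
ee_rot: [-2.218, -2.224, 0.0]
force: [-0.9, 0.0, -0.8]
opening: 0.0396
```

apply_moves:
  plan:
    - {"gripper": -0.4, "linear": [0, 0, 0.0005], "turn": 0}
    - {"gripper": -0.4, "linear": [0, 0, 0.001], "turn": 0}
    - {"gripper": -0.4, "linear": [0, 0, 0.001], "turn": 0}

```text
time_s: 22.33
eef_pos: [0.4557, -0.2901, 0.0319]
ee_rot: [2.218, 2.224, 0.0]
force: [-1.3, 0.6, 4.4]
opening: 0.0396
```

apply_moves:
  plan:
    - {"gripper": -0.4, "linear": [0, 0, 0.0005], "turn": 0}
    - {"gripper": -0.4, "linear": [0, 0, 0.0005], "turn": 0}

```text
time_s: 22.5
eef_pos: [0.4558, -0.2902, 0.0318]
ee_rot: [2.218, 2.224, 0.0]
force: [-2.6, 1.2, 11.2]
opening: 0.0396
```

apply_moves:
  plan:
    - {"gripper": -0.3, "linear": [0, 0, 0], "turn": 0}
    - {"gripper": 0, "linear": [0, 0, 0], "turn": 0}
    - {"gripper": 0.2, "linear": [0, 0, 0], "turn": 0}
    - {"gripper": 0.4, "linear": [0, 0, 0], "turn": 0}
    - {"gripper": 0.6, "linear": [0, 0, 0], "turn": 0}
    - {"gripper": 0.6, "linear": [0, 0, 0], "turn": 0}
    - {"gripper": 0.6, "linear": [0, 0, 0], "turn": 0}

```text
time_s: 23.08
eef_pos: [0.4554, -0.2898, 0.031]
ee_rot: [-2.218, -2.224, 0.0]
force: [0.2, -0.1, 0.4]
opening: 0.0685
```

apply_moves:
  plan:
    - {"gripper": 0.6, "linear": [0, 0, -0.01], "turn": 0}
    - {"gripper": 0.6, "linear": [0, 0, -0.03], "turn": 0}
    - {"gripper": 0.6, "linear": [0, 0, -0.06], "turn": 0}
    - {"gripper": 0.6, "linear": [0, 0, -0.09], "turn": 0}
    - {"gripper": 0.6, "linear": [0, 0, -0.12], "turn": 0}
    - {"gripper": 0.6, "linear": [0, 0, -0.145], "turn": 0}
    - {"gripper": 0.6, "linear": [0.02, 0, -0.155], "turn": 0}
    - {"gripper": 0.6, "linear": [0.05, 0, -0.155], "turn": 0}

```text
time_s: 23.75
eef_pos: [0.4564, -0.2415, 0.1895]
ee_rot: [2.218, 2.218, 0.002]
force: [1.7, -0.0, 0.4]
opening: 0.0683
```

```bash
python3 go.py .441 .318 .15 90
python3 - <<'E'
from ov import *
im=imaging.grab_frame("side");cv2.imwrite("pics/s16.png",crop(im,240,100,420,240,4.2))
E
```

```text
t 23.75 p [ 0.4564 -0.2415  0.1895] yaw 90.02 tilt [ 0.0042 -0.0026 -1.    ] q [-0.486  0.253 -0.089  1.224 -0.     1.084] F [ 1.7 -0.   0.4] T [ 0.02 -0.09  0.03] open 0.0683
lin [ 0.5596 -0.0154  0.0379] turn 0.02
```

View pics/s16.png

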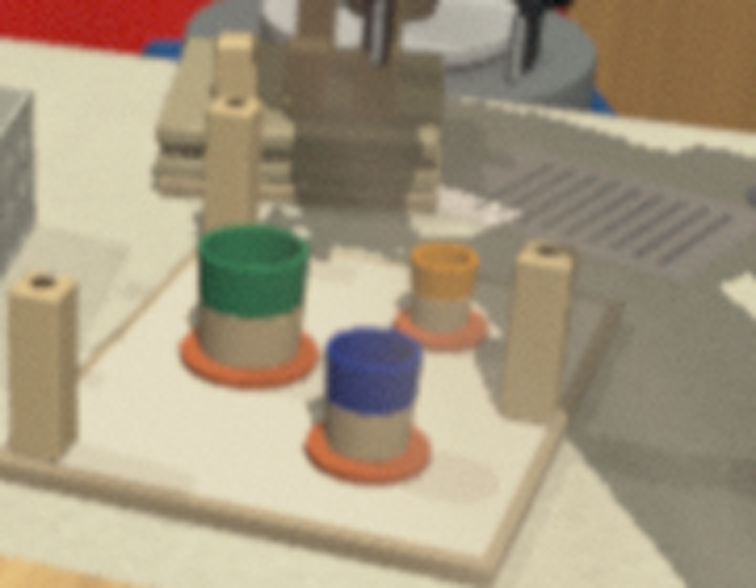

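All three cups stand upright and centred on their cookies: green crop (250,355), blue (370,450), yellow (440,325). Fetching the lid.

apply_moves:
  plan:
    - {"gripper": 0.2, "linear": [0.038, -0.001, 0], "turn": 0}
    - {"gripper": 0.2, "linear": [0.078, -0.002, 0], "turn": 0}
    - {"gripper": 0.2, "linear": [0.118, -0.003, 0], "turn": 0}
    - {"gripper": 0.2, "linear": [0.158, -0.004, 0], "turn": 0}
    - {"gripper": 0.2, "linear": [0.198, -0.005, 0], "turn": 0}
    - {"gripper": 0.2, "linear": [0.238, -0.006, 0], "turn": 0}
    - {"gripper": 0.2, "linear": [0.278, -0.007, 0], "turn": 0}
    - {"gripper": 0.2, "linear": [0.318, -0.008, 0], "turn": 0}

```text
time_s: 24.47
eef_pos: [0.4459, 0.08, 0.1869]
ee_rot: [2.218, 2.224, 0.001]
force: [1.3, -0.3, -0.1]
opening: 0.0511
```

apply_moves:
  plan:
    - {"gripper": 0.1, "linear": [0.04, -0.001, 0], "turn": 0}
    - {"gripper": 0, "linear": [0.08, -0.002, 0], "turn": 0}
    - {"gripper": 0, "linear": [0.12, -0.003, 0], "turn": 0}
    - {"gripper": 0, "linear": [0.16, -0.004, 0], "turn": 0}
    - {"gripper": 0, "linear": [0.195, -0.006, 0], "turn": 0}
    - {"gripper": 0, "linear": [0.22, -0.007, 0.015], "turn": 0}
    - {"gripper": 0, "linear": [0.234, -0.008, 0.035], "turn": 0}
    - {"gripper": 0, "linear": [0.238, -0.008, 0.05], "turn": 0}

```text
time_s: 25.13
eef_pos: [0.4371, 0.3185, 0.1354]
ee_rot: [-2.215, -2.227, -0.001]
force: [0.0, -0.5, -0.7]
opening: 0.0427
```

apply_moves:
  plan:
    - {"gripper": 0, "linear": [0, 0, 0.02], "turn": 0}
    - {"gripper": 0, "linear": [0, 0, 0.04], "turn": 0}
    - {"gripper": 0, "linear": [0, 0, 0.05], "turn": 0}
    - {"gripper": 0, "linear": [0, 0, 0.05], "turn": 0}
    - {"gripper": 0, "linear": [0, 0, 0.05], "turn": 0}

```text
time_s: 25.55
eef_pos: [0.4378, 0.316, 0.0867]
ee_rot: [2.219, 2.224, -0.0]
force: [-0.1, 0.0, 0.1]
opening: 0.0427
```

```bash
python3 go.py .441 .318 .029 90
python3 - <<'E'
from ov import *
im=imaging.grab_frame("side");cv2.imwrite("pics/s17.png",crop(im,190,200,340,350,4))
im=imaging.grab_frame("top");cv2.imwrite("pics/t17.png",crop(im,280,185,445,310,4.5))
E
```

```text
t 25.55 p [0.4378 0.316  0.0867] yaw 90.15 tilt [-1.e-04 -1.e-04 -1.e+00] q [ 0.625  0.364 -0.204  1.003 -0.     2.193] F [-0.1  0.   0.1] T [ 0.04 -0.02 -0.05] open 0.0427
lin [0.002  0.0032 0.0577] turn 0.15
```

View pics/s17.png

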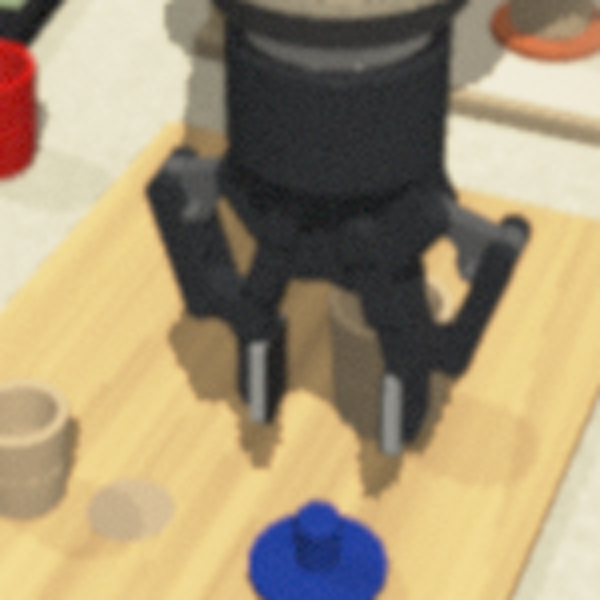

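View pics/t17.png

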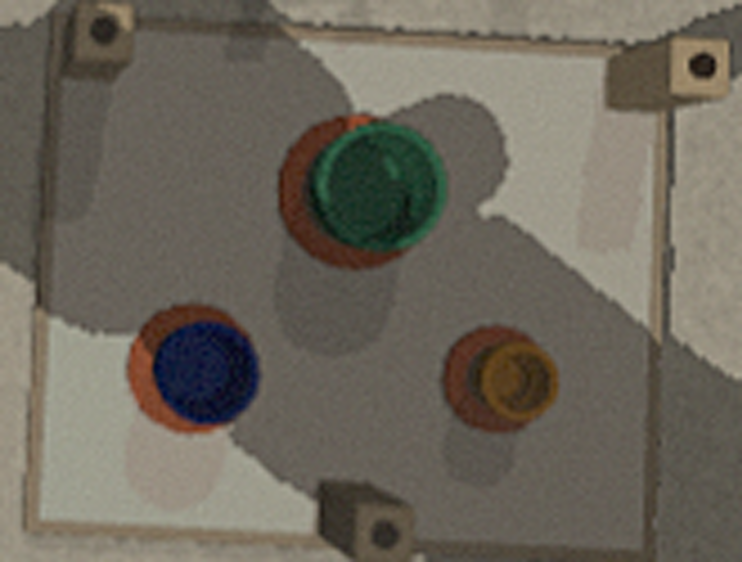

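apply_moves:
  plan:
    - {"gripper": 0, "linear": [0.002, 0.0025, 0.012], "turn": 0}
    - {"gripper": 0, "linear": [0.002, 0.0025, 0.025], "turn": 0}
    - {"gripper": 0, "linear": [0.002, 0.0025, 0.035], "turn": 0}
    - {"gripper": 0, "linear": [0.002, 0.0025, 0.039], "turn": 0}
    - {"gripper": 0, "linear": [0.002, 0.0025, 0.039], "turn": 0}
    - {"gripper": 0, "linear": [0.002, 0.0025, 0.039], "turn": 0}

```text
time_s: 26.15
eef_pos: [0.4404, 0.3182, 0.0476]
ee_rot: [2.218, 2.224, 0.001]
force: [0.6, -0.1, 1.2]
opening: 0.0427
```

```bash
python3 go.py .440 .318 .029 90
python3 - <<'E'
from ov import *
im=imaging.grab_frame("side");cv2.imwrite("pics/s18.png",crop(im,210,260,330,370,5.4))
o=readout.get_obs()["eef_pos"]
for z in(.047,.024,.057): print(z,((proj("side",[[o[0],o[1],z],[o[0]+.0213,o[1],z],[o[0]-.0213,o[1],z]])-[210,260])*5.4).round(0).tolist())
E
```

```text
t 26.15 p [0.4404 0.3182 0.0476] yaw 90.15 tilt [ 3.e-04  2.e-04 -1.e+00] q [ 0.626  0.405 -0.252  0.914  0.     2.194] F [ 0.6 -0.1  1.2] T [ 0.04  0.03 -0.04] open 0.0427
lin [-0.0002 -0.0004  0.0186] turn 0.15
0.047 [[327.0, 365.0], [256.0, 347.0], [399.0, 384.0]]
0.024 [[326.0, 425.0], [256.0, 407.0], [397.0, 444.0]]
0.057 [[327.0, 339.0], [256.0, 320.0], [399.0, 357.0]]
```

View pics/s18.png

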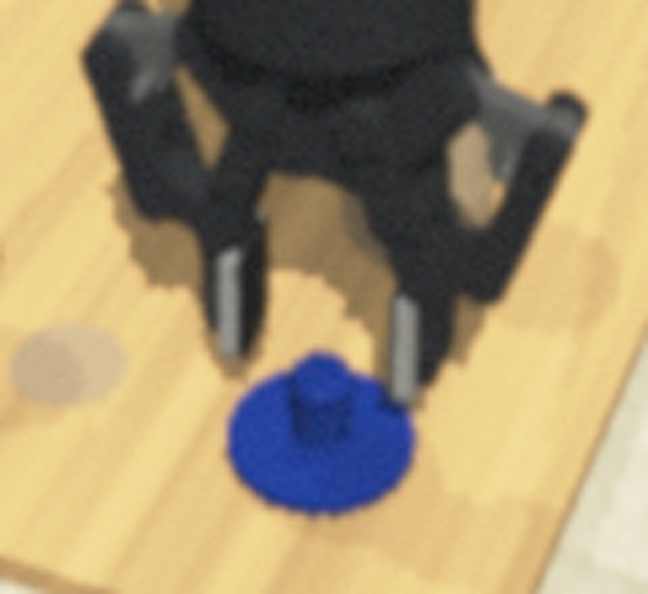

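Knob top at crop (321,370), pads at (243,·) and (393,·). The knob is centred between them within about 1 mm once the ~1 px side-camera offset is allowed for. Descending over the knob.

apply_moves:
  plan:
    - {"gripper": 0, "linear": [0, -0.0005, 0.006], "turn": 0}
    - {"gripper": 0, "linear": [0, -0.0005, 0.012], "turn": 0}
    - {"gripper": 0, "linear": [0, -0.0005, 0.0165], "turn": 0}
    - {"gripper": 0, "linear": [0, -0.0005, 0.018], "turn": 0}
    - {"gripper": 0, "linear": [0, -0.0005, 0.018], "turn": 0}
    - {"gripper": 0, "linear": [0, -0.0005, 0.018], "turn": 0}

```text
time_s: 26.7
eef_pos: [0.4397, 0.318, 0.029]
ee_rot: [-2.218, -2.224, 0.0]
force: [-0.7, 0.3, 0.3]
opening: 0.0428
```

apply_moves:
  plan:
    - {"gripper": -0.15, "linear": [0, 0, 0], "turn": 0}
    - {"gripper": -0.25, "linear": [0, 0, 0], "turn": 0}
    - {"gripper": -0.35, "linear": [0, 0, 0], "turn": 0}
    - {"gripper": -0.45, "linear": [0, 0, 0], "turn": 0}
    - {"gripper": -0.55, "linear": [0, 0, 0], "turn": 0}
    - {"gripper": -0.7, "linear": [0, 0, 0], "turn": 0}
    - {"gripper": -0.9, "linear": [0, 0, 0], "turn": 0}
    - {"gripper": -0.9, "linear": [0, 0, 0], "turn": 0}
  grip_force: 30

```text
time_s: 27.37
eef_pos: [0.4398, 0.3181, 0.0292]
ee_rot: [-2.218, -2.224, -0.0]
force: [-0.7, -0.9, 4.5]
opening: 0.0165
```

```bash
python3 go.py
python3 - <<'E'
from ov import *
im=imaging.grab_frame("side");cv2.imwrite("pics/s19.png",crop(im,210,260,330,370,5.4))
E
```

```text
t 27.37 p [0.4398 0.3181 0.0292] yaw 90.16 tilt [ 2.e-04  2.e-04 -1.e+00] q [ 0.626  0.422 -0.277  0.871  0.     2.194] F [-0.7 -0.9  4.5] T [-0.17  0.18  0.06] open 0.0165
```

View pics/s19.png

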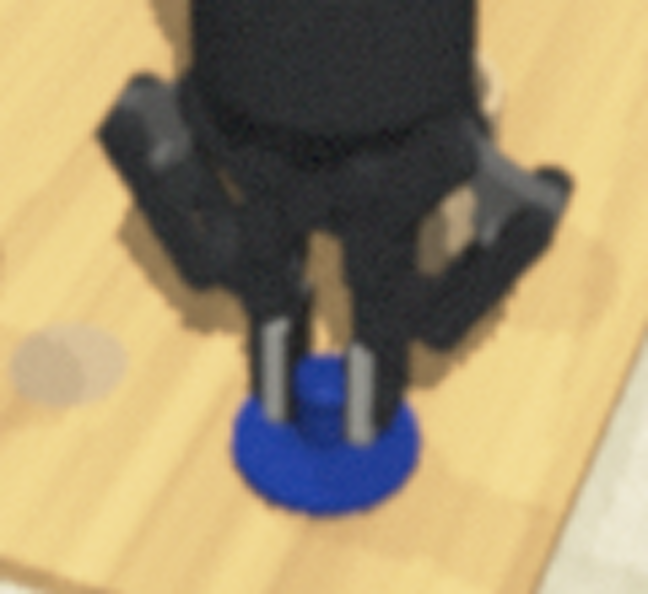

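apply_moves:
  plan:
    - {"gripper": -0.9, "linear": [0, 0, -0.004], "turn": 0}
    - {"gripper": -0.9, "linear": [0, 0, -0.012], "turn": 0}
    - {"gripper": -0.9, "linear": [0, 0, -0.025], "turn": 0}
    - {"gripper": -0.9, "linear": [0, 0, -0.045], "turn": 0}
    - {"gripper": -0.9, "linear": [0, 0, -0.065], "turn": 0}
    - {"gripper": -0.9, "linear": [0, 0, -0.085], "turn": 0}
    - {"gripper": -0.9, "linear": [0, 0, -0.1], "turn": 0}
    - {"gripper": -0.9, "linear": [0, 0, -0.11], "turn": 0}

```text
time_s: 28.08
eef_pos: [0.4403, 0.3184, 0.1413]
ee_rot: [2.218, 2.224, 0.003]
force: [0.1, -0.1, -1.4]
opening: 0.0166
```

```bash
python3 go.py .461 -.128 .15 90
python3 - <<'E'
from ov import *
im=imaging.grab_frame("side");cv2.imwrite("pics/s20.png",crop(im,210,190,330,300,5.4))
E
```

```text
t 28.08 p [0.4403 0.3184 0.1413] yaw 90.16 tilt [ 0.0017  0.0012 -1.    ] q [ 0.626  0.332 -0.106  1.131  0.     2.194] F [ 0.1 -0.1 -1.4] T [ 0.04 -0.01  0.01] open 0.0166
lin [-0.4465  0.0195 -0.0092] turn 0.16
```

View pics/s20.png

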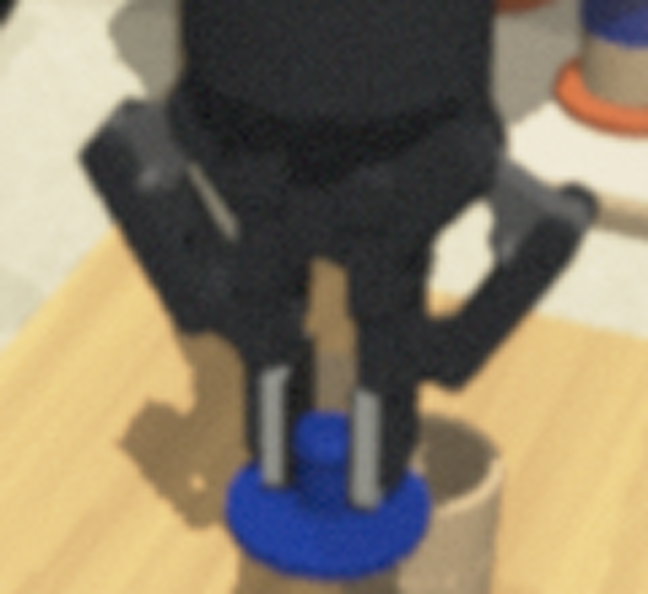

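Run:
```python
from meas import *
im=cv2.imread("pics/t17.png")
# crop pixel -> raw: u=(x+.5)/4.5-.5+280
for nm,col,uv,z,in (("jar","blue",(206,372),.08),("green","green",(378,186),.088),("yel","yellow",(518,381),.066)):
    m=colmask(im,col);q=np.zeros_like(m);u,v=uv;q[v-75:v+75,u-75:u+75]=m[v-75:v+75,u-75:u+75]
    cs,_=cv2.findContours(q,cv2.RETR_EXTERNAL,cv2.CHAIN_APPROX_NONE);c=cv2.convexHull(max(cs,key=cv2.contourArea)).reshape(-1,2)
    raw=(c+.5)/4.5-.5+[280,185]
    s,e=cfit(back("top",raw,z));print(nm,s.round(4),e.round(4))
```

```text
jar [ 0.4614 -0.1275  0.0257] 0.0006
green [ 0.5545 -0.2131  0.0335] 0.001
yel [  0.3079 -21.1047  20.8226] 0.0007
```

Jar mouth measured at (0.4614, −0.1275), matching where it was released. Carrying the lid over it.

apply_moves:
  plan:
    - {"gripper": -0.9, "linear": [-0.006, 0, -0.003], "turn": 0}
    - {"gripper": -0.9, "linear": [-0.022, 0.001, -0.008], "turn": 0}
    - {"gripper": -0.9, "linear": [-0.046, 0.002, -0.01], "turn": 0}
    - {"gripper": -0.9, "linear": [-0.076, 0.003, -0.01], "turn": 0}
    - {"gripper": -0.9, "linear": [-0.108, 0.005, -0.01], "turn": 0}
    - {"gripper": -0.9, "linear": [-0.14, 0.006, -0.01], "turn": 0}
    - {"gripper": -0.9, "linear": [-0.172, 0.008, -0.01], "turn": 0}
    - {"gripper": -0.9, "linear": [-0.204, 0.009, -0.01], "turn": 0}

```text
time_s: 28.8
eef_pos: [0.4484, 0.1122, 0.1481]
ee_rot: [-2.218, -2.224, 0.002]
force: [0.5, 0.9, -0.1]
opening: 0.0166
```

apply_moves:
  plan:
    - {"gripper": -0.9, "linear": [-0.032, 0.002, 0], "turn": 0}
    - {"gripper": -0.9, "linear": [-0.064, 0.003, 0], "turn": 0}
    - {"gripper": -0.9, "linear": [-0.096, 0.004, 0], "turn": 0}
    - {"gripper": -0.9, "linear": [-0.128, 0.006, 0], "turn": 0}
    - {"gripper": -0.9, "linear": [-0.16, 0.007, 0], "turn": 0}
    - {"gripper": -0.9, "linear": [-0.188, 0.008, 0], "turn": 0}
    - {"gripper": -0.9, "linear": [-0.212, 0.009, 0], "turn": 0}
    - {"gripper": -0.9, "linear": [-0.228, 0.01, 0], "turn": 0}

```text
time_s: 29.47
eef_pos: [0.4589, -0.1162, 0.1481]
ee_rot: [-2.219, -2.222, 0.002]
force: [0.0, -0.3, -1.3]
opening: 0.0165
```

apply_moves:
  plan:
    - {"gripper": -0.9, "linear": [-0.01, 0, 0], "turn": 0}
    - {"gripper": -0.9, "linear": [-0.014, 0, 0], "turn": 0}
    - {"gripper": -0.9, "linear": [-0.015, 0, 0], "turn": 0}
    - {"gripper": -0.9, "linear": [-0.015, 0, 0], "turn": 0}

```text
time_s: 29.8
eef_pos: [0.4597, -0.1284, 0.1488]
ee_rot: [-2.218, -2.224, 0.0]
force: [0.6, -0.6, -0.5]
opening: 0.0168
```

```bash
python3 go.py .461 -.128 .105 90
```

```text
t 29.8 p [ 0.4597 -0.1284  0.1488] yaw 90.17 tilt [-5.e-04  3.e-04 -1.e+00] q [-0.272  0.199 -0.263  1.109  0.     1.295] F [ 0.6 -0.6 -0.5] T [ 0.01  0.02 -0.05] open 0.0168
lin [0.0004 0.0013 0.0438] turn 0.17
```

apply_moves:
  plan:
    - {"gripper": -0.9, "linear": [0.0005, 0.0015, 0.008], "turn": 0}
    - {"gripper": -0.9, "linear": [0.0005, 0.0015, 0.02], "turn": 0}
    - {"gripper": -0.9, "linear": [0.0005, 0.0015, 0.032], "turn": 0}
    - {"gripper": -0.9, "linear": [0.0005, 0.0015, 0.042], "turn": 0}
    - {"gripper": -0.9, "linear": [0.0005, 0.0015, 0.047], "turn": 0}
    - {"gripper": -0.9, "linear": [0.0005, 0.0015, 0.048], "turn": 0}
    - {"gripper": -0.9, "linear": [0.0005, 0.0015, 0.048], "turn": 0}
    - {"gripper": -0.9, "linear": [0.0005, 0.0015, 0.048], "turn": 0}

```text
time_s: 30.47
eef_pos: [0.4618, -0.1283, 0.1014]
ee_rot: [2.218, 2.224, 0.0]
force: [0.7, -0.5, -0.5]
opening: 0.0172
```

```bash
python3 go.py .461 -.128 .091 90
python3 - <<'E'
from ov import *
im=imaging.grab_frame("side");cv2.imwrite("pics/s21.png",crop(im,270,120,380,230,5.4))
E
```

```text
t 30.47 p [ 0.4618 -0.1283  0.1014] yaw 90.16 tilt [ 6.e-04 -1.e-04 -1.e+00] q [-0.271  0.236 -0.342  0.992  0.     1.297] F [ 0.7 -0.5 -0.5] T [0.01 0.03 0.  ] open 0.0172
lin [ 0.0003 -0.0008  0.0104] turn 0.16
```

View pics/s21.png

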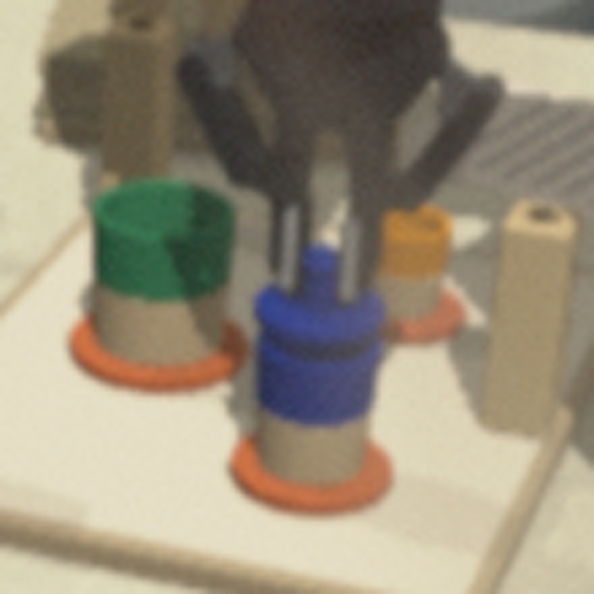

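Lid hovers about 10 mm above seating, axis at crop x=320 over the jar axis at x=318. Lowering.

apply_moves:
  plan:
    - {"gripper": -0.9, "linear": [0, -0.0008, 0.002], "turn": 0}
    - {"gripper": -0.9, "linear": [0, -0.0008, 0.004], "turn": 0}
    - {"gripper": -0.9, "linear": [0, -0.0008, 0.006], "turn": 0}
    - {"gripper": -0.9, "linear": [0, -0.0008, 0.0075], "turn": 0}
    - {"gripper": -0.9, "linear": [0, -0.0008, 0.0085], "turn": 0}
    - {"gripper": -0.9, "linear": [0, -0.0008, 0.009], "turn": 0}
    - {"gripper": -0.9, "linear": [0, -0.0008, 0.009], "turn": 0}

```text
time_s: 31.1
eef_pos: [0.4606, -0.1284, 0.0919]
ee_rot: [-2.218, -2.224, 0.0]
force: [-1.3, 0.4, -0.9]
opening: 0.0165
```

apply_moves:
  plan:
    - {"gripper": -0.9, "linear": [0, 0, 0.0005], "turn": 0}
    - {"gripper": -0.9, "linear": [0, 0, 0.001], "turn": 0}
    - {"gripper": -0.9, "linear": [0, 0, 0.001], "turn": 0}

```text
time_s: 31.35
eef_pos: [0.4608, -0.1284, 0.0912]
ee_rot: [2.218, 2.224, 0.0]
force: [0.1, 0.7, 3.5]
opening: 0.0172
```

apply_moves:
  plan:
    - {"gripper": -0.9, "linear": [0, 0, 0.0005], "turn": 0}
    - {"gripper": -0.9, "linear": [0, 0, 0.0005], "turn": 0}

```text
time_s: 31.52
eef_pos: [0.461, -0.1285, 0.0912]
ee_rot: [2.218, 2.224, 0.001]
force: [-3.5, 0.7, 11.7]
opening: 0.0168
```

apply_moves:
  plan:
    - {"gripper": -0.55, "linear": [0, 0, 0], "turn": 0}
    - {"gripper": -0.4, "linear": [0, 0, 0], "turn": 0}
    - {"gripper": -0.2, "linear": [0, 0, 0], "turn": 0}
    - {"gripper": 0, "linear": [0, 0, 0], "turn": 0}
    - {"gripper": 0, "linear": [0, 0, 0], "turn": 0}
    - {"gripper": 0, "linear": [0, 0, 0], "turn": 0}

```text
time_s: 32.02
eef_pos: [0.4607, -0.1284, 0.0905]
ee_rot: [-2.218, -2.224, 0.0]
force: [0.5, -0.1, 0.1]
opening: 0.0428
```

apply_moves:
  plan:
    - {"gripper": 0, "linear": [0, 0, -0.01], "turn": 0}
    - {"gripper": 0, "linear": [0, 0, -0.03], "turn": 0}
    - {"gripper": 0, "linear": [0, 0, -0.06], "turn": 0}
    - {"gripper": 0, "linear": [0, 0, -0.09], "turn": 0}
    - {"gripper": 0, "linear": [0.03, 0, -0.11], "turn": 0}
    - {"gripper": 0, "linear": [0.07, 0, -0.11], "turn": 0}
    - {"gripper": 0, "linear": [0.11, 0, -0.11], "turn": 0}
    - {"gripper": 0, "linear": [0.15, 0, -0.11], "turn": 0}

```text
time_s: 32.68
eef_pos: [0.4602, 0.023, 0.2018]
ee_rot: [2.219, 2.222, 0.002]
force: [0.0, 0.1, 0.1]
opening: 0.0428
```

apply_moves:
  plan:
    - {"gripper": 0, "linear": [0.04, 0, 0], "turn": 0}
    - {"gripper": 0, "linear": [0.08, 0, 0], "turn": 0}
    - {"gripper": 0, "linear": [0.12, 0, 0], "turn": 0}
    - {"gripper": 0, "linear": [0.15, 0, 0], "turn": 0}
    - {"gripper": 0, "linear": [0.16, 0, 0], "turn": 0}
    - {"gripper": 0, "linear": [0.16, 0, 0], "turn": 0}

```text
time_s: 33.18
eef_pos: [0.4596, 0.1838, 0.201]
ee_rot: [-2.215, -2.228, -0.001]
force: [0.3, -0.2, -0.1]
opening: 0.0425
```

```bash
python3 go.py
python3 - <<'E'
from ov import *
ck=[((.5548,-.2153),.042,.022),((.4604,-.1278),.035,.022),((.4552,-.2905),.029,.022)]
S=[((.5548,-.2157),.030,.022),((.4610,-.1284),.023,.022),((.4555,-.290),.017,.022),((.461,-.1284),.0275,.086)]
im=imaging.grab_frame("side");cv2.imwrite("pics/s22.png",im);cv2.imwrite("pics/s22c.png",draw("side",im,[],4.2,(240,110,400,240)))
t=imaging.grab_frame("top");cv2.imwrite("pics/t22.png",t);cv2.imwrite("pics/t22c.png",draw("top",t,ck,4.5,(280,185,445,310)))
E
```

```text
t 33.18 p [0.4596 0.1838 0.201 ] yaw 90.34 tilt [ 2.e-04  4.e-04 -1.e+00] q [ 0.38   0.21  -0.115  1.246  0.     1.945] F [ 0.3 -0.2 -0.1] T [-0.03 -0.01 -0.04] open 0.0425
```

View pics/s22c.png

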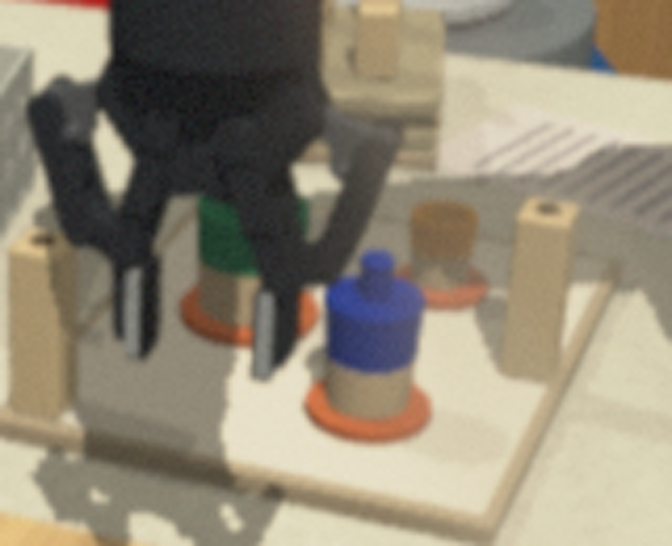

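View pics/t22c.png

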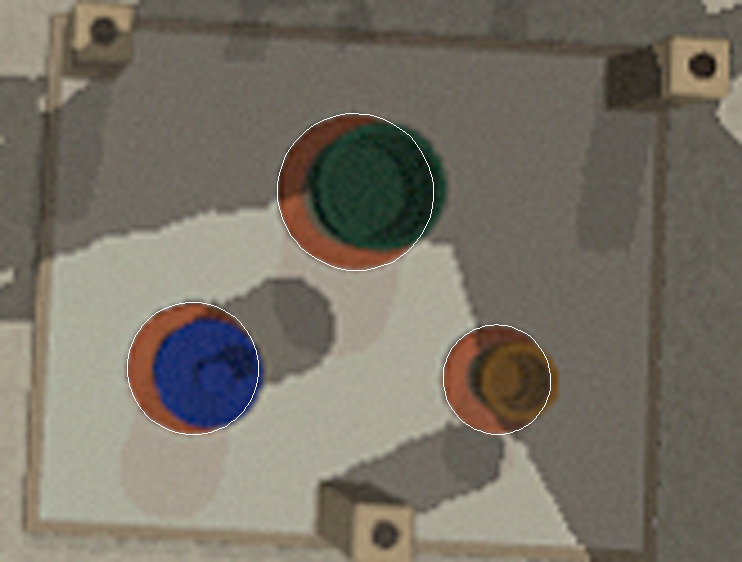

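View pics/s22.png

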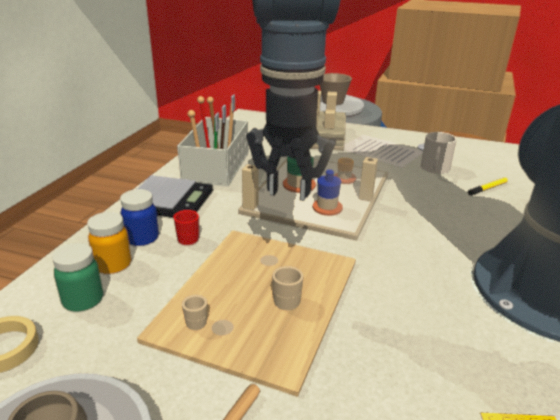

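The lid sits flush and level on the jar, at crop (375,290), knob up. All three cups stand on their cookies, and the bare cups are still at (196,313) and (287,288). One numeric check of the seating height before handing in.

Run:
```python
from ov import *
im=cv2.imread("pics/s22.png")
S=[((.5548,-.2157),.030,.022),((.4610,-.1284),.023,.022),((.4555,-.290),.017,.022),((.461,-.1284),.0275,.086),((.461,-.1284),.009,.109)]
cv2.imwrite("pics/s23.png",draw("side",im,S,6,(280,150,370,230)))
a=cv2.imread("pics/side0.png")[270:335,170:310].astype(int);b=im[270:335,170:310].astype(int)
for n,(u,v) in {"bs":(196,313),"bm":(287,288)}.items():
    A=cv2.imread("pics/side0.png",0);B=cv2.imread("pics/s22.png",0)
    print(n,cv2.phaseCorrelate(A[v-24:v+24,u-20:u+20].astype(np.float32),B[v-24:v+24,u-20:u+20].astype(np.float32)))
```

```text
bs ((-0.0035642794361159247, 0.15529822388224446), 0.9929135402043661)
bm ((0.08872101584171688, -0.13873782269475043), 0.7324318284789721)
```

View pics/s23.png

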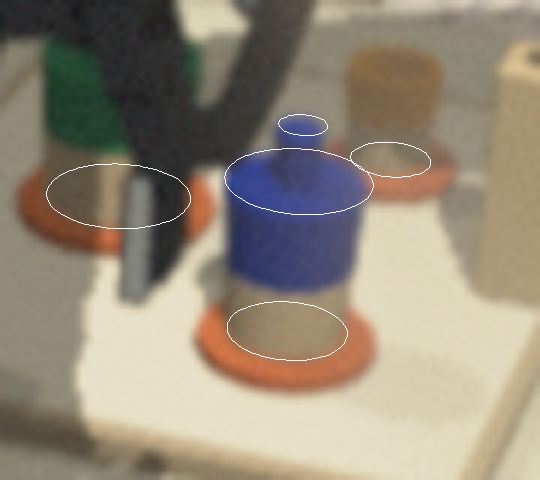

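The overlay matches the seated heights, allowing for the known ~1 px side-camera offset, and the bare cups have not moved (<0.2 px). Handing in.

```bash
python3 -c "
from cell import order
print(order.finish_job())"
```

```text
the job is handed in; nothing more can be done
None
```

The kiln shelf is loaded. The green, blue and yellow cups each stand upright on the cookie of their own size, in that order, and the blue lid is on the blue jar. I handed the job in at about 33 s.

- **Placement:** in the last side and top pictures, all three cups were upright. From the release positions, each foot is within about 1 mm of its cookie's centre.
- **Lid:** it looked level and flush on the jar. The arm met resistance 62 mm above where it had gripped the lid on the board, which is the expected seating height.
- **Gentleness:** I lowered each piece in sub-millimetre steps until it touched and only then opened the gripper. The highest force I read was about 25 N, when setting down the large cup.
- **Unglazed cups:** these shifted by less than 0.2 px between the first and last pictures.
- **Camera disagreement:** the side camera was off from the top camera by about 1 px (2 mm) throughout. That is within the stated calibration error.
- **Failed check:** a late attempt to measure the yellow cup automatically from the top picture gave no usable result. Its placement rests on the arm's position at release and on the pictures.

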